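# Frame the chocolate slab and start its resting time

## Robot

A 7-joint arm with a two-finger parallel gripper is mounted at the origin on the work surface. World frame = base frame: x ahead of the robot, y to its left, z up, the work surface at z = 0. Lengths are in m, angles in rad, forces in N, time in s.
With the tool pointing down it reaches from about 0.4 to 0.875 m from the base axis. Payload 19.3 kg.
Tool frame: the origin (TCP) lies at the very end of the fingers, on their centre line; the grasp point (between the pads) lies 19 mm behind it (grip_depth is the distance from the TCP to the grasp point, in m); z points along the fingers, y is the line along which they close (so a half turn about z gives the same grasp; the last joint's range is limited). The gripper opens to 85 mm and grips with 20 to 120 N. Pads are 22 mm wide; open, the fingers measure 114 mm over their backs; the gripper's body (76 mm by 85 mm) begins 54 mm behind the grasp point. The pads swing forward as they close: fully open they stand 13 mm farther back than shut.
Start: joints at [1.279, 0.521, -0.036, 1.599, 0.021, 1.021, -0.113], TCP at [0.137, -0.61, 0.231] pointing down, gripper open.
Joint ranges: [-2.91, 2.91], [-0.3, 2.13], [-1.5, 1.42], [0.17, 2.43], [-1.26, 4.41], [0.16, 1.93], [-2.52, 2.52]. Speed limits (rad/s): [1.89, 1.89, 2.39, 2.39, 3.01, 3.01, 3.01].

## Interface

Orientations are given as a rotation vector (axis times angle).
In Python, from bench import state, camera, calibration, sign_off, search_frame, outline_of, mark_of, grip_depth gives the robot as it stands. The module is installed in compiled form; this text tells all that it offers.
- The arm moves only by the tool carry_out, never from a script. Its arguments are lists of equal length, an entry for each row: "offset": the shift along the tool's x, y, z each as a share of 0.1 m, from -1 to 1, a list of three; "rotation": the turn, a rotation vector about the tool's x, y, z each as a share of 360 degrees, from -1 to 1, a list of three; "jaw": the opening, from 0 (shut) to 1 (fully open). In form: {"offset": [[tx, ty, tz], ...], "rotation": [[wx, wy, wz], ...], "jaw": [jaw, ...]}. A call has 1 to 12 rows; each row is the pose to reach, as a shift and turn from the pose commanded when the call began, along the tool's axes at that moment, turning the shorter way round; what a row does not reach only later rows make up. A row lasts 1/8 s, in which the tool goes at most 62.5 mm and 10.7 degrees, less where a joint would pass 70% of its speed; a pose out of reach is approached as far as the arm can. A call with a number of a shift or a turn outside -1 to 1 is refused whole. A call with a gripper value outside its range is refused whole. The fingers move at their own pace and stop on an object; the grip force is fixed at half the most. Time passes only in rows, so rows that repeat a pose let the fingers close. It gives the time, the measured TCP pose, the force, the opening and the grip force at its end, in the units of the state.
- state(): the state, without advancing time (a new reading comes with each control period).
- camera(name): name is "scene" or "top" or "wrist"; returns the picture (480x640x3 uint8, red, green, blue); there is no depth.
- calibration(name): a dict with "fx", "fy", "cx", "cy" (pixels), "R" (3x3) and "t" (3): a world point X has camera coordinates R X + t; the wrist camera has in their place "T_tool_cam" (4x4, takes a point from camera to tool coordinates, whose origin is the TCP and whose axes are the flange's). Camera axes: x right, y down, z forward; pixel columns grow to the right and rows downward; lengths in m; the calibration is good to about 2 mm. A picture is of the moment at which its call begins: read the wrist's pose just before it. calibration takes no time and is no camera call.
- sign_off(): hands the job in; it is judged then, once.
Trained networks look in the newest picture that a camera, given by its name, has taken for a name from the list of things; names that differ only in an ending like _2 or _b are one class to them, and where a whole thing is asked for, a point or a joint stands for the part that bears it (a point fixed in the world has none). Each returns a list of dicts, best first, with "confidence" (0 to 1); they miss things now and then, are a little off and sometimes report something else, mostly with a low value. They report only what shows in the picture. A call takes as long as a camera call.
- search_frame(label, camera): "box" ([left, top, right, bottom] in pixels, round what is visible of it).
- outline_of(label, camera): "pixels" (480x640 bool, what is visible of it) and "box" ([left, top, right, bottom] in pixels, round what is visible of it).
- mark_of(label, camera): "xy" ([column, row] in pixels: a listed point, or the origin of a listed thing).
The state is a dict: "time_s": time; "joint_pos": joint angles; "joint_velocities": joint speeds; "tau": joint torques, N m; "ee_pos": TCP position; "orientation": TCP orientation; "ft_force": force on the tool from outside, world axes, zero at the start; "torque": the same for the moment, N m; "finger_gap": finger opening in m; "grasp_force": force on a finger pad.
Only numpy, scipy, OpenCV 4.12 (cv2) and the standard library are available. Lean on these libraries where they do the work, as an engineer would, in place of code of your own. Each camera call takes 0.05 s, during which the arm holds its last target. There are 200 camera calls.

## Task

Put all the chocolate trimmings into the steel pan and close the frame around the slab: lay the long straightedge flush along the slab's open long side and the short one flush along its open short side, each lying flat on the board and centred on its side. Once that is done, click the timer's dial to 40 minutes; leave the jar, the cup and the card holder where they are.

Things in the scene. Friction and masses are not known exactly. Their poses are not given: they have to be found in the camera images.
- board: fixed grey stone board 260 (own x) x 320 (own y) x 15 mm thick, origin: centre of its underside, own x away from the robot. Fixed on it: a dark chocolate slab 120 (x) x 190 (y) x 20 mm high, centred at own (+30, +35) mm, and aluminium frame bars 26 mm wide, 20 mm high against the slab's +x and +y sides. Its -x (long) and -y (short) sides are open, a bare 100 mm strip before each
- edge_long (a point): middle of the slab's open long side (190 mm along own y, facing own -x); sits at the foot of that face, on the board's top; its axes are those of board. The long straightedge lies flush when its origin is 13 mm from here towards -x and its length runs along own y
- edge_short (a point): middle of the slab's open short side (120 mm along own x, facing own -y); sits at the foot of that face, on the board's top; its axes are those of board. The short straightedge lies flush when its origin is 13 mm from here towards -y and its length runs along own x
- bar_long: the longer loose straightedge: aluminium bar 180 x 26 x 20 mm high with a black grip block centred on its top (50 mm along the bar, 14 mm thick, 30 mm high: top 50 mm above the bar's underside). Origin: centre of the underside; own x along its length, z up. Starts on the table to the robot's right of the board; belongs on the slab's open long side; mass about 0.26 kg
- bar_short: the shorter loose straightedge: aluminium bar 110 x 26 x 20 mm high with a black grip block centred on its top (50 mm along the bar, 14 mm thick, 30 mm high: top 50 mm above the bar's underside). Origin: centre of the underside; own x along its length, z up. Starts on the table to the robot's right of the board; belongs on the slab's open short side; mass about 0.17 kg
- offcut0: trimming of the chocolate slab, a baton 45 x 16 x 20 mm high (20 g); origin: centre of its underside, own x along its length. Three to five trimmings are present, the others absent. They start lying on the board in front of the slab's open sides
- offcut1: trimming of the chocolate slab, a baton 45 x 16 x 20 mm high (20 g); origin: centre of its underside, own x along its length. Three to five trimmings are present, the others absent. They start lying on the board in front of the slab's open sides
- offcut2: trimming of the chocolate slab, a baton 45 x 16 x 20 mm high (20 g); origin: centre of its underside, own x along its length. Three to five trimmings are present, the others absent. They start lying on the board in front of the slab's open sides
- offcut3: trimming of the chocolate slab, a baton 45 x 16 x 20 mm high (20 g); origin: centre of its underside, own x along its length. Three to five trimmings are present, the others absent. They start lying on the board in front of the slab's open sides
- offcut4: trimming of the chocolate slab, a baton 45 x 16 x 20 mm high (20 g); origin: centre of its underside, own x along its length. Three to five trimmings are present, the others absent. They start lying on the board in front of the slab's open sides
- pan: fixed open steel pan, 100 mm (own x) by 130 mm (own y) outside, 45 mm high, walls 3 mm; origin at the centre of its underside. It stands to the robot's left of the board, next to the timer
- pan_in (a point): centre of the pan's inner floor, 3 mm above the table
- timer: fixed round white kitchen timer, 100 mm across, 36 mm high, origin: centre of its underside. 12 black marks on its top, 30 degrees apart, 5 minutes each: the long broad one on own +x (away from the robot when unturned) is 0, then clockwise from above 5, 10 .. 55. The dial turns about its centre
- dial (a joint): dial angle in rad: 0 with the pointer at the 0 mark, growing clockwise from above, 0.5236 (30 degrees, 5 minutes) a click, stops at 0 and 5.76 (55 minutes). 40 minutes is 8 clicks from 0: 4.189. Detents take about 0.06 N m to pass and draw the released dial into the nearest click. Starts at 5 to 20 minutes
- dial_grip (a point): point on the dial's axis at the middle of its black grip bar, 58 mm above the table. The grip bar is 46 mm long, 12 mm thick and 26 mm high (from 45 to 71 mm above the table), on a steel disc 56 mm across; own x points along the bar to the end with the white pointer line
- jar: glass sweet jar, 90 mm across, 150 mm high, to be left alone; origin under its centre
- cup: white mug, 76 mm across, 60 mm high, to be left alone; origin under its centre
- card: small wooden card holder with an upright paper card, 50 x 80 x 66 mm high, to be left alone; origin under its centre

How it is judged:
On the way, in this order (a step that is already met when the one before it is completed fails the run):
1. all trimmings present are in the pan and both straightedges lie flush and centred on the slab's open sides, before the dial reaches 40 (x of bar_long in the frame of edge_long between -0.0155 and -0.011 m and y of bar_long in the frame of edge_long between -0.015 and 0.015 m and angle between the x axis of bar_long and the y axis of board, either way round below 0.025 rad and z of bar_long in the frame of edge_long below 0.004 m and angle between each of bar_long, bar_short's own z axis and vertical below 0.06 rad and y of bar_short in the frame of edge_short between -0.0155 and -0.011 m and x of bar_short in the frame of edge_short between -0.015 and 0.015 m and angle between the x axis of bar_short and the x axis of board, either way round below 0.025 rad and z of bar_short in the frame of edge_short below 0.004 m and x of offcut0 in the frame of pan_in between -0.05 and 0.05 m and y of offcut0 in the frame of pan_in between -0.065 and 0.065 m and z of each of offcut0, offcut1, offcut2, offcut3, offcut4 in the frame of pan_in below 0.042 m and x of offcut1 in the frame of pan_in between -0.05 and 0.05 m and y of offcut1 in the frame of pan_in between -0.065 and 0.065 m and x of offcut2 in the frame of pan_in between -0.05 and 0.05 m and y of offcut2 in the frame of pan_in between -0.065 and 0.065 m and x of offcut3 in the frame of pan_in between -0.05 and 0.05 m and y of offcut3 in the frame of pan_in between -0.065 and 0.065 m and x of offcut4 in the frame of pan_in between -0.05 and 0.05 m and y of offcut4 in the frame of pan_in between -0.065 and 0.065 m), for 0.3 s.
2. then the dial is at 40 minutes (value of joint dial between 4.04879 and 4.32879 rad), for 0.3 s.
At the end, for the whole second after the job is handed in: All trimmings lie in the pan (underside under 42 mm above its floor); each bar flat on the board, within 2.5 mm of its side of the slab, parallel within 0.025 rad, its middle within 15 mm of the side's middle; dial within 0.14 rad of 40 minutes; all at rest (all of step 1 and all of step 2 and linear speed of each of bar_long, bar_short, offcut0, offcut1, offcut2, offcut3, offcut4 below 0.02 m/s); the robot touches nothing.
It fails at once if the jar is pushed more than 30 mm or tipped (distance of jar from where it was at the start of the episode above 0.03 m or angle between jar's own z axis and vertical above 0.4 rad).
It fails at once if the cup is pushed more than 30 mm or tipped (distance of cup from where it was at the start of the episode above 0.03 m or angle between cup's own z axis and vertical above 0.4 rad).
It fails at once if the card is pushed more than 30 mm or tipped (distance of card from where it was at the start of the episode above 0.03 m or angle between card's own z axis and vertical above 0.4 rad).
Of offcut0, offcut1, offcut2, offcut3, offcut4 only 3 to 5 are there at a start; the rules pass over those that are not, and their reading is None.
At some moment in a run one of bar_long, bar_short may be knocked a few centimetres aside while the robot is not near it.
Once in a run the grip may slacken for a moment while it holds something.
It also fails if it takes over 210 s, if anything falls off the work surface, if the arm or the gripper's body presses on something with over 40 N, if the wrist force passes 120 N, or if a joint passes its speed limit or range.

## Working session

There is one attempt and no reset: what is moved stays moved. The work goes in short steps, Python scripts to look and compute and a tool call to move; the robot and the scene stay as the last step left them, time stands still between calls to the robot, and variables do not carry over. Pictures are saved under pics/ and viewed, at most 14 in all, crops included, and the job is handed in when it is done.

Besides the shell and the picture viewer there is one more tool, called after "Emit:" by a JSON object that holds its "name" and its "arguments", one argument or row to a line. carry_out: Moves the arm, as the interface text tells. Its arguments: {"type":"object","properties":{"offset":{"type":"array"},"rotation":{"type":"array"},"jaw":{"type":"array"}},"required":["offset","rotation","jaw"]}

```bash
mkdir -p pics; cat > h.py <<'E'
import numpy as np, cv2
from scipy.spatial.transform import Rotation as R
from bench import *
def cam(name):
    """returns K, Rcw, t for world->cam"""
    c=calibration(name)
    K=np.array([[c['fx'],0,c['cx']],[0,c['fy'],c['cy']],[0,0,1]])
    if 'R' in c: return K,np.array(c['R']),np.array(c['t'])
    s=state(); T=np.eye(4); T[:3,:3]=R.from_rotvec(s['orientation']).as_matrix(); T[:3,3]=s['ee_pos']
    W=np.linalg.inv(T@np.array(c['T_tool_cam'])); return K,W[:3,:3],W[:3,3]
def px2w(uv,z,C):
    K,Rm,t=C; uv=np.atleast_2d(np.array(uv,float))
    d=(np.linalg.inv(K)@np.c_[uv,np.ones(len(uv))].T).T@Rm; o=-Rm.T@t
    return o+d*((z-o[2])/d[:,2])[:,None]
def w2px(X,C):
    K,Rm,t=C; p=(np.atleast_2d(X)@Rm.T+t)@K.T; return p[:,:2]/p[:,2:]
def save(im,n): cv2.imwrite('pics/'+n,cv2.cvtColor(im,cv2.COLOR_RGB2BGR))
E
python3 - <<'E'
from h import *
np.set_printoptions(precision=4,suppress=True)
s=state(); print(s)
for n in('top','scene'):
    im=camera(n); save(im,n+'0.png'); C=cam(n); print(n,C)
    if n=='top':
        for l in ['board','edge_long','edge_short','bar_long','bar_short','offcut0','pan','pan_in','timer','dial_grip','jar','cup','card']:
            for m in mark_of(l,n)[:6]: print(l,round(m['confidence'],2),np.round(m['xy'],1),px2w(m['xy'],0.0,C)[0])
print(calibration('wrist'))
E
```

```text
{'time_s': 0.0, 'joint_pos': array([ 1.2788,  0.522 , -0.0363,  1.6   ,  0.0212,  1.0211, -0.1128]), 'joint_velocities': array([-0.0003,  0.0014,  0.0005,  0.0007,  0.0002, -0.0011,  0.0006]), 'tau': array([ -0.0022, -92.7117,   1.9784, -36.993 ,   0.0177,   0.0082,
        -0.0001]), 'ee_pos': array([ 0.1374, -0.6094,  0.2307]), 'orientation': array([-3.1212, -0.3475,  0.0003]), 'ft_force': array([ 0.1617,  0.2147, -1.0152]), 'torque': array([ 0.0177,  0.075 , -0.0027]), 'grasp_force': 0.0, 'finger_gap': 0.08549115457400228}
top (array([[455.29  ,   0.    , 312.6107],
       [  0.    , 455.29  , 240.7871],
       [  0.    ,   0.    ,   1.    ]]), array([[ 0.0047, -1.    , -0.0056],
       [-0.987 , -0.0037, -0.1609],
       [ 0.1609,  0.0063, -0.9869]]), array([-0.0252,  0.522 ,  1.2938]))
board 0.65 [292.  230.4] [0.5607 0.0401 0.    ]
board 0.6 [196.7 214.3] [0.6098 0.3326 0.    ]
edge_long 0.86 [277.8 239.2] [0.5334 0.0828 0.    ]
edge_short 0.81 [311.8 221.5] [ 0.5885 -0.0199  0.    ]
edge_short 0.46 [286.8 254.6] [0.4865 0.0549 0.    ]
bar_long 0.82 [387.6 258. ] [ 0.4774 -0.24
[... 727 characters left out ...]
0.8 284.7] [ 0.3984 -0.494   0.    ]
cup 0.38 [312.7 220.7] [ 0.591  -0.0227  0.    ]
card 0.92 [156.6 309.4] [0.3213 0.4383 0.    ]
scene (array([[513.6887,   0.    , 313.5043],
       [  0.    , 513.6887, 247.9051],
       [  0.    ,   0.    ,   1.    ]]), array([[-0.6695,  0.7428, -0.0081],
       [ 0.521 ,  0.4618, -0.7178],
       [-0.5295, -0.4848, -0.6962]]), array([ 0.3632, -0.2148,  1.6353]))
{'fx': 382.571126542346, 'fy': 382.571126542346, 'cx': 323.0796830372231, 'cy': 236.15993623004852, 'T_tool_cam': array([[ 0.    , -0.9477, -0.3191,  0.0808],
       [ 1.    , -0.0003,  0.001 , -0.0012],
       [-0.001 , -0.3191,  0.9477, -0.1421],
       [ 0.    ,  0.    ,  0.    ,  1.    ]])}
```

View pics/top0.png

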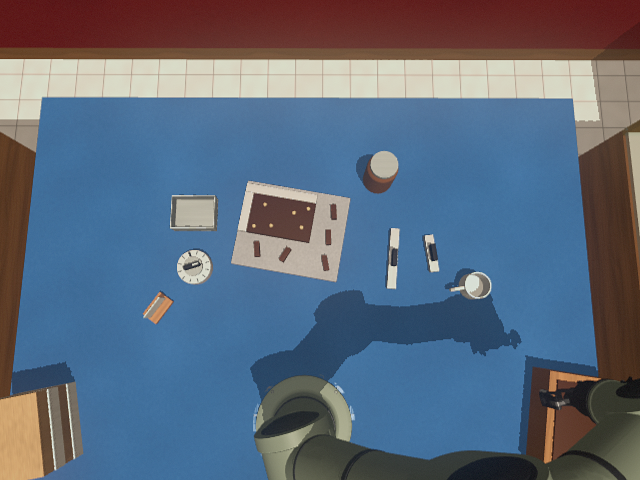

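View pics/scene0.png

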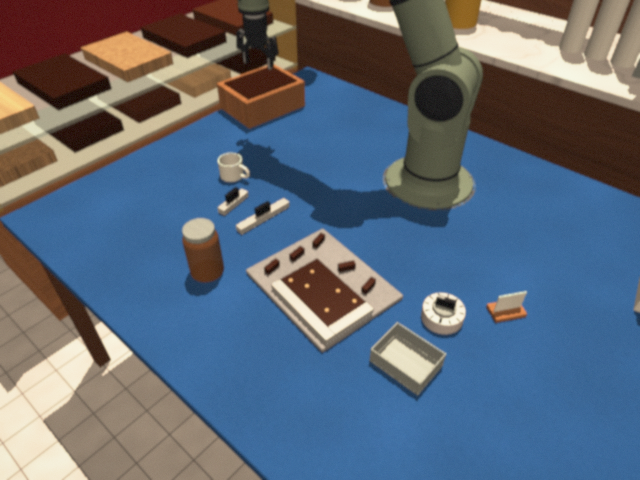

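```bash
cat > plan.py <<'E'
from h import *
import json
def pose():
    s=state(); return np.array(s['ee_pos']),R.from_rotvec(s['orientation'])
def ori(yaw): # tool x at world angle yaw, z down
    return R.from_matrix(np.array([[np.cos(yaw),np.sin(yaw),0],[np.sin(yaw),-np.cos(yaw),0],[0,0,-1.]]))
def yaw_now():
    x=pose()[1].as_matrix()[:,0]; return np.arctan2(x[1],x[0])
def plan(wps,step=.055,jaw0=None):
    """wps: (x,y,z,yaw,jaw,hold rows[,step]); prints calls"""
    p,r=pose(); rows=[]; cp,cr=p,r
    for w in wps:
        tp,tr=np.array(w[:3]),ori(w[3]); st=w[6] if len(w)>6 else step
        rv=(cr.inv()*tr).as_rotvec()
        n=max(1,int(np.ceil(max(np.linalg.norm(tp-cp)/st,np.linalg.norm(rv)/np.radians(10))-1e-6)))
        if np.linalg.norm(tp-cp)<1e-4 and np.linalg.norm(rv)<1e-3: n=0
        for i in range(1,n+1): rows.append((cp+(tp-cp)*i/n,cr*R.from_rotvec(rv*i/n),w[4]))
        rows+=[(tp,tr,w[4])]*w[5]; cp,cr=tp,tr
    bp,br=p,r; call=[];t=len(rows)/8
    def flush():
        print(json.dumps({"offset":[c[0] for c in call],"rotation":[c[1] for c in call],"jaw":[c[2] for c in call]}))
    i=0
    while i<len(rows):
        q,o,j=rows[i]
        off=np.round(br.inv().apply(q-bp)/.1,3); rot=np.round((br.inv()*o).as_rotvec()/(2*np.pi),4)
        if np.abs(off).max()>1 or len(call)==12:
            flush(); l=call[-1]; bp=bp+br.apply(np.array(l[0])*.1); br=br*R.from_rotvec(np.array(l[1])*2*np.pi); call=[]; continue
        call.append(((off+0.).tolist(),(rot+0.).tolist(),j)); i+=1
    flush(); print('time',t)
E
python3 - <<'E'
from plan import *
print(np.degrees(yaw_now()))
plan([(.58,-.1,.3,0.,1,1)])
E
```

```text
12.705621523376601
{"offset": [[0.418, -0.308, -0.053], [0.837, -0.615, -0.106]], "rotation": [[0.0, 0.0, 0.0027], [0.0, 0.0, 0.0054]], "jaw": [1, 1]}
{"offset": [[0.407, -0.322, -0.053], [0.815, -0.643, -0.105]], "rotation": [[0.0, 0.0, 0.0027], [0.0, 0.0, 0.0055]], "jaw": [1, 1]}
{"offset": [[0.396, -0.336, -0.053], [0.792, -0.671, -0.106]], "rotation": [[0.0, 0.0, 0.0027], [0.0, 0.0, 0.0054]], "jaw": [1, 1]}
{"offset": [[0.385, -0.349, -0.053], [0.77, -0.698, -0.106]], "rotation": [[0.0, 0.0, 0.0027], [0.0, 0.0, 0.0054]], "jaw": [1, 1]}
{"offset": [[0.372, -0.361, -0.053], [0.745, -0.723, -0.105]], "rotation": [[0.0, 0.0, 0.0027], [0.0, 0.0, 0.0054]], "jaw": [1, 1]}
{"offset": [[0.36, -0.374, -0.053], [0.72, -0.748, -0.106]], "rotation": [[0.0, 0.0, 0.0028], [0.0, 0.0, 0.0055]], "jaw": [1, 1]}
{"offset": [[0.347, -0.386, -0.053], [0.347, -0.386, -0.053]], "rotation": [[0.0, 0.0, 0.0027], [0.0, 0.0, 0.0027]], "jaw": [1, 1]}
time 1.75
```

Emit:
{"name": "carry_out", "arguments": {
  "offset": [
    [0.42, -0.31, -0.05],
    [0.84, -0.62, -0.11]
  ],
  "rotation": [
    [0, 0, 0.003],
    [0, 0, 0.005]
  ],
  "jaw": [1, 1]
}}

```text
time_s: 1.0
ee_pos: [0.2063, -0.5297, 0.2422]
orientation: [-3.127, -0.296, -0.0]
ft_force: [1.5, -1.0, 0.1]
finger_gap: 0.0853
grasp_force: 0.0
```

Emit:
{"name": "carry_out", "arguments": {
  "offset": [
    [0.41, -0.32, -0.05],
    [0.82, -0.64, -0.11]
  ],
  "rotation": [
    [0, 0, 0.003],
    [0, 0, 0.005]
  ],
  "jaw": [1, 1]
}}

```text
time_s: 1.25
ee_pos: [0.2752, -0.451, 0.2536]
orientation: [3.132, 0.249, 0.0]
ft_force: [0.7, -1.0, 0.1]
finger_gap: 0.0855
grasp_force: 0.0
```

Emit:
{"name": "carry_out", "arguments": {
  "offset": [
    [0.4, -0.34, -0.05],
    [0.79, -0.67, -0.11]
  ],
  "rotation": [
    [0, 0, 0.003],
    [0, 0, 0.006]
  ],
  "jaw": [1, 1]
}}

```text
time_s: 1.5
ee_pos: [0.3426, -0.3723, 0.2646]
orientation: [3.136, 0.189, 0.0]
ft_force: [0.4, -0.1, -0.0]
finger_gap: 0.0855
grasp_force: 0.0
```

Emit:
{"name": "carry_out", "arguments": {
  "offset": [
    [0.38, -0.35, -0.05],
    [0.77, -0.7, -0.11]
  ],
  "rotation": [
    [0, 0, 0.003],
    [0, 0, 0.005]
  ],
  "jaw": [1, 1]
}}

```text
time_s: 1.75
ee_pos: [0.4105, -0.2936, 0.2757]
orientation: [3.138, 0.14, 0.001]
ft_force: [0.7, -0.3, 0.2]
finger_gap: 0.0855
grasp_force: 0.0
```

Emit:
{"name": "carry_out", "arguments": {
  "offset": [
    [0.37, -0.36, -0.05],
    [0.75, -0.72, -0.1]
  ],
  "rotation": [
    [0, 0, 0.003],
    [0, 0, 0.006]
  ],
  "jaw": [1, 1]
}}

```text
time_s: 2.0
ee_pos: [0.4787, -0.2152, 0.2857]
orientation: [3.14, 0.081, 0.001]
ft_force: [0.1, -0.7, -0.2]
finger_gap: 0.0855
grasp_force: 0.0
```

Emit:
{"name": "carry_out", "arguments": {
  "offset": [
    [0.36, -0.37, -0.05],
    [0.72, -0.75, -0.1]
  ],
  "rotation": [
    [0, 0, 0.003],
    [0, 0, 0.005]
  ],
  "jaw": [1, 1]
}}

```text
time_s: 2.25
ee_pos: [0.5468, -0.1365, 0.2956]
orientation: [3.141, 0.031, 0.001]
ft_force: [1.1, -0.3, 0.6]
finger_gap: 0.0853
grasp_force: 0.0
```

Emit:
{"name": "carry_out", "arguments": {
  "offset": [
    [0.35, -0.38, -0.05],
    [0.35, -0.38, -0.05],
    [0.35, -0.38, -0.05]
  ],
  "rotation": [
    [0, 0, 0.003],
    [0, 0, 0.003],
    [0, 0, 0.003]
  ],
  "jaw": [1, 1, 1]
}}

```text
time_s: 2.62
ee_pos: [0.5797, -0.0995, 0.3001]
orientation: [3.141, 0.003, -0.001]
ft_force: [-0.0, -1.2, 0.8]
finger_gap: 0.0856
grasp_force: 0.0
```

```bash
python3 - <<'E'
from plan import *
np.set_printoptions(precision=4,suppress=True)
print(pose()[0],np.degrees(yaw_now()))
C=cam('wrist'); im=camera('wrist'); save(im,'w1.png')
for l,z in [('edge_long',.015),('edge_short',.015),('bar_long',0),('bar_short',0),('offcut0',.015)]:
    for m in mark_of(l,'wrist')[:6]: print(l,round(m['confidence'],2),np.round(m['xy'],1),px2w(m['xy'],z,C)[0])
for l,z in [('offcut0',.035),('bar_long',.02),('bar_short',.02)]:
    for m in outline_of(l,'wrist')[:6]:
        c,_=cv2.findContours(m['pixels'].astype(np.uint8),cv2.RETR_EXTERNAL,cv2.CHAIN_APPROX_NONE)
        c=max(c,key=cv2.contourArea)[:,0]; w=px2w(c,z,C)[:,:2]
        print(l,round(m['confidence'],2),np.round(m['box']),cv2.minAreaRect((w*1000).astype(np.float32)))
E
```

```text
[ 0.5797 -0.0995  0.3001] 0.10384818930503498
edge_long 0.63 [165.7 222.4] [0.533  0.0838 0.015 ]
edge_long 0.37 [254.5 180.8] [ 0.5819 -0.0221  0.015 ]
edge_short 0.88 [255.5 183.4] [ 0.5789 -0.0231  0.015 ]
bar_long 0.64 [450.  262.1] [ 0.4773 -0.2578  0.    ]
bar_short 0.61 [548.9 253.1] [ 0.4895 -0.3792  0.    ]
offcut0 0.94 [296.9 219.1] [ 0.5372 -0.0688  0.015 ]
offcut0 0.82 [288.5 278.8] [ 0.4612 -0.057   0.015 ]
offcut0 0.67 [191.6 262.9] [0.4821 0.0592 0.015 ]
offcut0 0.63 [117.8 253.7] [0.4939 0.1461 0.015 ]
offcut0 0.62 [163.5 220.5] [0.5353 0.0861 0.015 ]
offcut0 0.93 [173. 248. 203. 287.] ((485.2508850097656, 55.04810333251953), (18.788785934448242, 54.01300811767578), 58.0347900390625)
offcut0 0.79 [287. 202. 305. 245.] ((536.3298950195312, -69.61772155761719), (16.73370361328125, 47.796504974365234), 89.1921157836914)
offcut0 0.7 [103. 237. 129. 277.] ((500.43914794921875, 136.48756408691406), (49.71232986450195, 26.110610961914062), 3.016378402709961)
offcut0 0.69 [277. 261. 301. 307.] ((461.0426940917969, -60.61471176147461), (52.44713592529297, 19.257137298583984), 10.600818634033203)
offcut0 0.56 [300. 135. 319. 178.] ((611.3905029296875, -85.66923522949219), (46.04057312011719, 17.060232162475586), 2.624573230743408)
bar_long 0.69 [431. 193. 486. 326.] ((492.3677978515625, -263.5168151855469), (39.46181869506836, 148.49984741210938), 85.72509002685547)
bar_short 0.67 [534. 213. 578. 300.] ((492.04656982421875, -377.3052673339844), (115.46003723144531, 49.459110260009766), 7.4593000411987305)
bar_short 0.25 [575. 297. 639. 376.] ((375.2966003417969, -465.7677001953125), (120.19196319580078, 77.15576171875), 14.895870208740234)
```

View pics/w1.png

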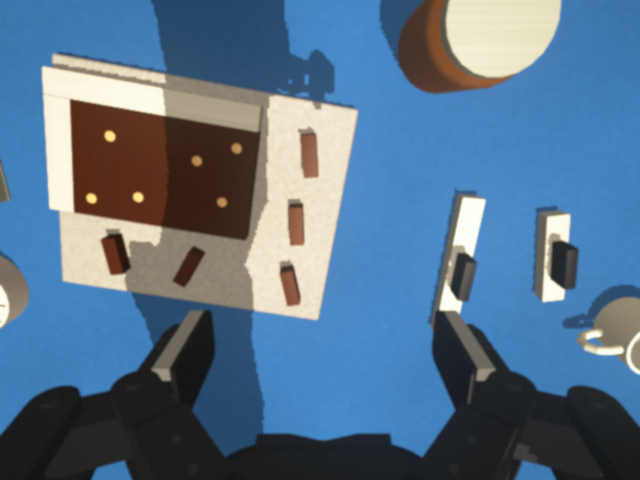

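```bash
cat > fit.py <<'E'
from plan import *
from scipy.optimize import minimize, least_squares
OFF=[(45,16,0,20)]; BL=[(180,26,0,20),(50,14,20,50)]; BS=[(110,26,0,20),(50,14,20,50)]
def render(p,boxes,z0,C,S=4):
    im=np.zeros((480*S//2,640*S//2),np.uint8); k=S/2
    c,s=np.cos(p[2]),np.sin(p[2])
    for L,W,a,b in boxes:
        P=np.array([[i*L/2,j*W/2,h] for i in(-1,1) for j in(-1,1) for h in(a,b)])/1000
        X=np.c_[p[0]+c*P[:,0]-s*P[:,1],p[1]+s*P[:,0]+c*P[:,1],P[:,2]+z0]
        q=cv2.convexHull((w2px(X,C)).astype(np.float32))[:,0]
        cv2.fillConvexPoly(im,np.round((q+.5)*k*16-8).astype(np.int32),1,shift=4)
    return im
def fitbox(mask,boxes,z0,C,yaw0=None):
    M=cv2.resize(mask.astype(np.uint8),None,fx=2,fy=2,interpolation=cv2.INTER_NEAREST)
    ys,xs=np.nonzero(mask); w=px2w(np.c_[xs,ys],z0+.015,C)[:,:2]; m=w.mean(0)
    u,sv,vt=np.linalg.svd(w-m,full_matrices=False)
    a=np.arctan2(vt[0,1],vt[0,0]) if yaw0 is None else yaw0
    f=lambda v:1-(lambda r:(r&M).sum()/max(1,(r|M).sum()))(render([v[0]/100,v[1]/100,v[2]/4],boxes,z0,C))
    best=None
    for da in(-.1,.1):
        v0=np.array([m[0]*100,m[1]*100,(a+da)*4])
        r=minimize(f,v0,method='Nelder-Mead',options=dict(initial_simplex=v0+np.array([[0,0,0],[1,0,0],[0,1,0],[0,0,.6]]),xatol=.005,fatol=1e-4,maxiter=150))
        if best is None or r.fun<best.fun:best=r
    yaw=(best.x[2]/4+np.pi/2)%np.pi-np.pi/2
    return best.x[0]/100,best.x[1]/100,yaw,1-best.fun
def find(label,cam_,boxes,z0,C,n=6,yaw0=None):
    out=[]
    for m in outline_of(label,cam_)[:n]:
        r=fitbox(m['pixels'],boxes,z0,C,yaw0); out.append(r)
        print(label,round(m['confidence'],2),'xy',np.round(r[:2],4),'yawdeg',round(np.degrees(r[2]),1),'iou',round(r[3],2))
    return out
E
python3 - <<'E'
from fit import *
np.set_printoptions(precision=4,suppress=True)
C=cam('wrist'); im=camera('wrist')
find('offcut0','wrist',OFF,.015,C); find('bar_long','wrist',BL,0,C,1); find('bar_short','wrist',BS,0,C,1)
# board: own pts (mm), pixels
pts=np.array([[90,-60,35],[-30,-60,35],[-30,130,35],[130,-160,15],[-130,-160,15],[-130,160,15]])/1000
px=np.array([[261,133],[247,240],[72,212],[357,108],[318,320],[62,280]],float)
def B(v,P):
    c,s=np.cos(v[2]),np.sin(v[2]); return np.c_[v[0]+c*P[:,0]-s*P[:,1],v[1]+s*P[:,0]+c*P[:,1],P[:,2]]
r=least_squares(lambda v:(w2px(B(v,pts),C)-px).ravel(),[.56,.04,-.15],loss='soft_l1')
print(r.x,np.degrees(r.x[2]),(w2px(B(r.x,pts),C)-px))
np.save('board.npy',r.x)
E
```

```text
offcut0 0.88 xy [ 0.5342 -0.069 ] yawdeg 0.2 iou 0.93
offcut0 0.88 xy [ 0.6111 -0.0851] yawdeg 2.7 iou 0.93
offcut0 0.84 xy [ 0.4569 -0.0599] yawdeg 9.8 iou 0.94
offcut0 0.79 xy [0.4973 0.142 ] yawdeg 3.5 iou 0.92
offcut0 0.69 xy [0.5831 0.2647] yawdeg 0.0 iou 0.95
offcut0 0.58 xy [0.4812 0.0596] yawdeg -32.2 iou 0.9
bar_long 0.81 xy [ 0.4744 -0.262 ] yawdeg -4.9 iou 0.81
bar_short 0.78 xy [ 0.4888 -0.3762] yawdeg 8.2 iou 0.96
[ 0.5588  0.042  -0.172 ] -9.85386902027671 [[-2.3945 -1.76  ]
 [-1.1405 -0.1823]
 [ 1.6312 -0.3026]
 [ 2.9304  0.4992]
 [ 0.5156  0.5391]
 [-0.6909  1.1805]]
```

```bash
python3 - <<'E'
from plan import *
d=np.radians
a=d(3.5)
plan([(.497,.142,.11,a,.5,1),(.497,.142,.019,a,.5,2,.03),(.497,.142,.019,a,0,4),(.497,.142,.11,a,0,0),(.603,.365,.11,a,0,0),(.603,.365,.05,a,0,1,.04),(.603,.365,.05,a,.5,2),(.603,.365,.11,a,.5,0)])
E
```

```text
{"offset": [[-0.138, -0.402, 0.317], [-0.275, -0.804, 0.634]], "rotation": [[0.0, 0.0, -0.0016], [0.0, 0.0, -0.0031]], "jaw": [0.5, 0.5]}
{"offset": [[-0.13, -0.405, 0.318], [-0.26, -0.81, 0.635]], "rotation": [[0.0, 0.0, -0.0016], [0.0, 0.0, -0.0032]], "jaw": [0.5, 0.5]}
{"offset": [[-0.121, -0.407, 0.317], [-0.243, -0.814, 0.634], [-0.243, -0.814, 0.634], [-0.243, -0.814, 0.862]], "rotation": [[0.0, 0.0, -0.0016], [0.0, 0.0, -0.0031], [0.0, 0.0, -0.0031], [0.0, 0.0, -0.0031]], "jaw": [0.5, 0.5, 0.5, 0.5]}
{"offset": [[0.0, 0.0, 0.227], [0.0, 0.0, 0.455], [0.0, 0.0, 0.682], [0.0, 0.0, 0.682], [0.0, 0.0, 0.682], [0.0, 0.0, 0.682], [0.0, 0.0, 0.682], [0.0, 0.0, 0.682], [0.0, 0.0, 0.682], [0.0, 0.0, 0.227], [0.0, 0.0, -0.228], [0.239, -0.433, -0.228]], "rotation": [[0.0, 0.0, 0.0], [0.0, 0.0, 0.0], [0.0, 0.0, 0.0], [0.0, 0.0, 0.0], [0.0, 0.0, 0.0], [0.0, 0.0, 0.0], [0.0, 0.0, 0.0], [0.0, 0.0, 0.0], [0.0, 0.0, 0.0], [0.0, 0.0, 0.0], [0.0, 0.0, 0.0], [0.0, 0.0, 0.0]], "jaw": [0.5, 0.5, 0.5, 0.5, 0.5, 0, 0, 0, 0, 0, 0, 0]}
{"offset": [[0.239, -0.432, 0.0], [0.477, -0.864, 0.0]], "rotation": [[0.0, 0.0, 0.0], [0.0, 0.0, 0.0]], "jaw": [0, 0]}
{"offset": [[0.239, -0.432, 0.0], [0.478, -0.865, 0.0], [0.478, -0.865, 0.3], [0.478, -0.865, 0.6], [0.478, -0.865, 0.6], [0.478, -0.865, 0.6], [0.478, -0.865, 0.6], [0.478, -0.865, 0.3], [0.478, -0.865, 0.0]], "rotation": [[0.0, 0.0, 0.0], [0.0, 0.0, 0.0], [0.0, 0.0, 0.0], [0.0, 0.0, 0.0], [0.0, 0.0, 0.0], [0.0, 0.0, 0.0], [0.0, 0.0, 0.0], [0.0, 0.0, 0.0], [0.0, 0.0, 0.0]], "jaw": [0, 0, 0, 0, 0, 0.5, 0.5, 0.5, 0.5]}
time 3.875
```

Emit:
{"name": "carry_out", "arguments": {
  "offset": [
    [-0.14, -0.4, 0.32],
    [-0.28, -0.8, 0.63]
  ],
  "rotation": [
    [0, 0, -0.002],
    [0, 0, -0.003]
  ],
  "jaw": [0.5, 0.5]
}}

```text
time_s: 3.52
ee_pos: [0.5514, -0.0184, 0.2366]
orientation: [-3.141, -0.031, -0.001]
ft_force: [1.3, 0.3, -0.9]
finger_gap: 0.0515
grasp_force: 0.0
```

Emit:
{"name": "carry_out", "arguments": {
  "offset": [
    [-0.13, -0.4, 0.32],
    [-0.26, -0.81, 0.63]
  ],
  "rotation": [
    [0, 0, -0.002],
    [0, 0, -0.003]
  ],
  "jaw": [0.5, 0.5]
}}

```text
time_s: 3.78
ee_pos: [0.5237, 0.0624, 0.1735]
orientation: [-3.141, -0.062, -0.001]
ft_force: [0.8, 1.1, -0.3]
finger_gap: 0.0427
grasp_force: 0.0
```

Emit:
{"name": "carry_out", "arguments": {
  "offset": [
    [-0.12, -0.41, 0.32],
    [-0.24, -0.82, 0.63],
    [-0.24, -0.82, 0.63],
    [-0.24, -0.82, 0.86]
  ],
  "rotation": [
    [0, 0, -0.002],
    [0, 0, -0.003],
    [0, 0, -0.003],
    [0, 0, -0.003]
  ],
  "jaw": [0.5, 0.5, 0.5, 0.5]
}}

```text
time_s: 4.28
ee_pos: [0.4981, 0.1425, 0.0891]
orientation: [-3.14, -0.092, -0.004]
ft_force: [0.4, 0.5, 0.1]
finger_gap: 0.0429
grasp_force: 0.0
```

Emit:
{"name": "carry_out", "arguments": {
  "offset": [
    [0, 0, 0.23],
    [0, 0, 0.46],
    [0, 0, 0.69],
    [0, 0, 0.69],
    [0, 0, 0.69],
    [0, 0, 0.69],
    [0, 0, 0.69],
    [0, 0, 0.69],
    [0, 0, 0.69]
  ],
  "rotation": [
    [0, 0, 0],
    [0, 0, 0],
    [0, 0, 0],
    [0, 0, 0],
    [0, 0, 0],
    [0, 0, 0],
    [0, 0, 0],
    [0, 0, 0],
    [0, 0, 0]
  ],
  "jaw": [0.5, 0.5, 0.5, 0.5, 0, 0, 0, 0, 0]
}}

```text
time_s: 5.4
ee_pos: [0.4977, 0.1422, 0.0206]
orientation: [-3.14, -0.091, -0.003]
ft_force: [-1.9, -0.4, 7.8]
finger_gap: 0.0147
grasp_force: 59.1
```

```bash
python3 - <<'E'
from plan import *
a=yaw_now()
plan([(.497,.142,.105,a,0,0),(.603,.365,.105,a,0,0),(.603,.365,.05,a,0,1,.04),(.603,.365,.05,a,.5,3),(.603,.365,.11,a,.5,0)])
E
```

```text
{"offset": [[-0.003, 0.001, -0.422], [-0.005, 0.001, -0.844], [0.232, -0.432, -0.844], [0.47, -0.865, -0.843]], "rotation": [[0.0, -0.0001, 0.0], [0.0, -0.0003, 0.0], [0.0, -0.0003, 0.0], [0.0, -0.0003, 0.0]], "jaw": [0, 0, 0, 0]}
{"offset": [[0.237, -0.433, 0.0], [0.475, -0.866, 0.0]], "rotation": [[0.0, 0.0, 0.0], [0.0, 0.0, 0.0]], "jaw": [0, 0]}
{"offset": [[0.237, -0.433, 0.0], [0.237, -0.433, 0.275], [0.237, -0.433, 0.55], [0.237, -0.433, 0.55], [0.237, -0.433, 0.55], [0.237, -0.433, 0.55], [0.237, -0.433, 0.55], [0.237, -0.433, 0.25], [0.237, -0.433, -0.05]], "rotation": [[0.0, 0.0, 0.0], [0.0, 0.0, 0.0], [0.0, 0.0, 0.0], [0.0, 0.0, 0.0], [0.0, 0.0, 0.0], [0.0, 0.0, 0.0], [0.0, 0.0, 0.0], [0.0, 0.0, 0.0], [0.0, 0.0, 0.0]], "jaw": [0, 0, 0, 0, 0.5, 0.5, 0.5, 0.5, 0.5]}
time 1.875
```

Emit:
{"name": "carry_out", "arguments": {
  "offset": [
    [0, 0, -0.42],
    [0, 0, -0.85],
    [0.23, -0.43, -0.85],
    [0.47, -0.87, -0.85]
  ],
  "rotation": [
    [0, 0, 0],
    [0, 0, 0],
    [0, 0, 0],
    [0, 0, 0]
  ],
  "jaw": [0, 0, 0, 0]
}}

```text
time_s: 5.9
ee_pos: [0.5402, 0.2326, 0.1064]
orientation: [-3.14, -0.089, -0.004]
ft_force: [-0.1, -0.8, -0.1]
finger_gap: 0.0144
grasp_force: 58.7
```

Emit:
{"name": "carry_out", "arguments": {
  "offset": [
    [0.24, -0.43, 0],
    [0.47, -0.87, 0]
  ],
  "rotation": [
    [0, 0, 0],
    [0, 0, 0]
  ],
  "jaw": [0, 0]
}}

```text
time_s: 6.15
ee_pos: [0.5816, 0.3228, 0.1056]
orientation: [-3.14, -0.091, -0.002]
ft_force: [0.7, -0.4, -0.1]
finger_gap: 0.0142
grasp_force: 58.7
```

Emit:
{"name": "carry_out", "arguments": {
  "offset": [
    [0.24, -0.43, 0],
    [0.24, -0.43, 0.28],
    [0.24, -0.43, 0.55],
    [0.24, -0.43, 0.55]
  ],
  "rotation": [
    [0, 0, 0],
    [0, 0, 0],
    [0, 0, 0],
    [0, 0, 0]
  ],
  "jaw": [0, 0, 0, 0]
}}

```text
time_s: 6.65
ee_pos: [0.6013, 0.3651, 0.0484]
orientation: [3.139, 0.092, -0.003]
ft_force: [-0.7, -0.6, 0.7]
finger_gap: 0.0143
grasp_force: 58.7
```

Emit:
{"name": "carry_out", "arguments": {
  "offset": [
    [0, 0, 0],
    [0, 0, 0],
    [0, 0, 0],
    [0, 0, -0.3],
    [0, 0, -0.7]
  ],
  "rotation": [
    [0, 0, 0],
    [0, 0, 0],
    [0, 0, 0],
    [0, 0, 0],
    [0, 0, 0]
  ],
  "jaw": [0.5, 0.5, 0.5, 0.5, 0.5]
}}

```text
time_s: 7.28
ee_pos: [0.6017, 0.3655, 0.1198]
orientation: [3.14, 0.092, -0.002]
ft_force: [0.9, 1.0, 0.3]
finger_gap: 0.0427
grasp_force: 0.0
```

```bash
python3 - <<'E'
from fit import *
np.set_printoptions(precision=4,suppress=True)
C=cam('wrist'); im=camera('wrist'); save(im,'w2.png')
for l in('pan_in','pan'): 
  for m in mark_of(l,'wrist')[:1]: print(l,m['confidence'],px2w(m['xy'],.003,C))
find('offcut0','wrist',OFF,.003,C,3)
a=np.radians(-32)
plan([(.54,.2,.12,a,.5,0),(.481,.0595,.1,a,.5,1),(.481,.0595,.019,a,.5,2,.03),(.481,.0595,.019,a,0,4)])
E
```

```text
pan_in 0.71 [[0.4466 0.3262 0.003 ]]
pan 0.67 [[0.6073 0.3354 0.003 ]]
offcut0 0.77 xy [0.6026 0.3679] yawdeg 2.6 iou 0.97
{"offset": [[-0.18, 0.405, 0.0], [-0.36, 0.81, 0.0]], "rotation": [[0.0, 0.0, 0.0245], [-0.0001, -0.0001, 0.0491]], "jaw": [0.5, 0.5]}
{"offset": [[-0.049, 0.441, 0.001], [-0.097, 0.881, 0.001]], "rotation": [[0.0, 0.0, 0.0245], [-0.0001, -0.0001, 0.0491]], "jaw": [0.5, 0.5]}
{"offset": [[0.081, 0.501, 0.067]], "rotation": [[0.0, 0.0, 0.0]], "jaw": [0.5]}
{"offset": [[0.082, 0.502, 0.067]], "rotation": [[0.0, 0.0, 0.0]], "jaw": [0.5]}
{"offset": [[0.081, 0.501, 0.066], [0.081, 0.501, 0.066], [0.082, 0.501, 0.336], [0.082, 0.501, 0.606], [0.082, 0.501, 0.876], [0.082, 0.501, 0.876], [0.082, 0.501, 0.876], [0.082, 0.501, 0.876], [0.082, 0.501, 0.876], [0.082, 0.501, 0.876], [0.082, 0.501, 0.876]], "rotation": [[0.0, 0.0, 0.0], [0.0, 0.0, 0.0], [0.0, 0.0, 0.0], [0.0, 0.0, 0.0], [0.0, 0.0, 0.0], [0.0, 0.0, 0.0], [0.0, 0.0, 0.0], [0.0, 0.0, 0.0], [0.0, 0.0, 0.0], [0.0, 0.0, 0.0], [0.0, 0.0, 0.0]], "jaw": [0.5, 0.5, 0.5, 0.5, 0.5, 0.5, 0.5, 0, 0, 0, 0]}
time 2.125
```

View pics/w2.png

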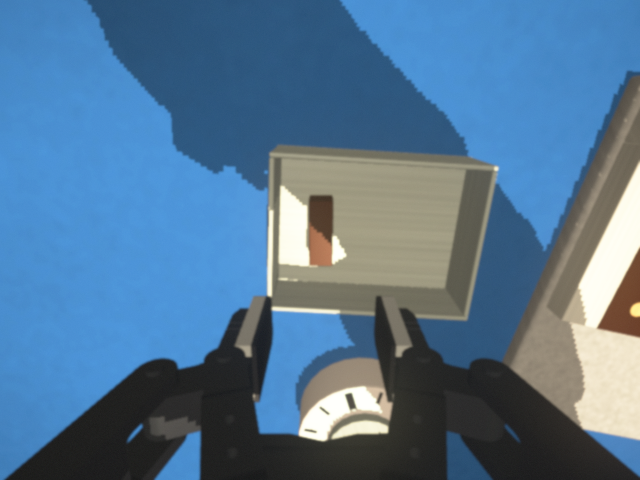

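```bash
python3 - <<'E'
from plan import *
d=np.radians
def cyc(x,y,a,px,py,a2):
    return [(x,y,.1,a,.5,0),(x,y,.019,a,.5,2,.041),(x,y,.019,a,0,3),(x,y,.1,a,0,0),(px,py,.1,a2,0,0),(px,py,.056,a2,0,1),(px,py,.056,a2,.5,2),(px,py,.1,a2,.5,0)]
plan(cyc(.481,.0595,d(-32),.607,.338,d(-5)))
E
```

```text
{"offset": [[-0.199, 0.427, 0.028], [-0.397, 0.854, 0.057]], "rotation": [[0.0, 0.0, 0.014], [-0.0001, -0.0001, 0.028]], "jaw": [0.5, 0.5]}
{"offset": [[-0.121, 0.455, 0.028], [-0.242, 0.91, 0.057]], "rotation": [[0.0, 0.0, 0.0141], [0.0, 0.0, 0.0281]], "jaw": [0.5, 0.5]}
{"offset": [[-0.039, 0.469, 0.029], [-0.079, 0.939, 0.058]], "rotation": [[0.0, 0.0, 0.014], [-0.0001, -0.0001, 0.028]], "jaw": [0.5, 0.5]}
{"offset": [[0.044, 0.468, 0.029], [0.044, 0.468, 0.434], [0.044, 0.468, 0.839], [0.044, 0.468, 0.839], [0.044, 0.468, 0.839], [0.044, 0.468, 0.839], [0.044, 0.468, 0.839], [0.044, 0.468, 0.839], [0.044, 0.468, 0.434], [0.044, 0.468, 0.029], [0.021, -0.04, 0.029], [-0.002, -0.549, 0.029]], "rotation": [[0.0, 0.0, 0.0141], [0.0, 0.0, 0.0141], [0.0, 0.0, 0.0141], [0.0, 0.0, 0.0141], [0.0, 0.0, 0.0141], [0.0, 0.0, 0.0141], [0.0, 0.0, 0.0141], [0.0, 0.0, 0.0141], [0.0, 0.0, 0.0141], [0.0, 0.0, 0.0141], [0.0, 0.0, 0.0016], [0.0, 0.0, -0.0109]], "jaw": [0.5, 0.5, 0.5, 0.5, 0.5, 0, 0, 0, 0, 0, 0, 0]}
{"offset": [[0.012, -0.51, -0.001]], "rotation": [[0.0, 0.0, -0.0125]], "jaw": [0]}
{"offset": [[0.051, -0.507, 0.0]], "rotation": [[0.0, 0.0, -0.0125]], "jaw": [0]}
{"offset": [[0.092, -0.501, 0.0]], "rotation": [[0.0, 0.0, -0.0125]], "jaw": [0]}
{"offset": [[0.13, -0.492, 0.0], [0.13, -0.492, 0.44], [0.13, -0.492, 0.44], [0.13, -0.492, 0.44], [0.13, -0.492, 0.44], [0.13, -0.492, 0.0]], "rotation": [[0.0, 0.0, -0.0125], [0.0, 0.0, -0.0125], [0.0, 0.0, -0.0125], [0.0, 0.0, -0.0125], [0.0, 0.0, -0.0125], [0.0, 0.0, -0.0125]], "jaw": [0, 0, 0, 0.5, 0.5, 0.5]}
time 3.375
```

Emit:
{"name": "carry_out", "arguments": {
  "offset": [
    [-0.2, 0.43, 0.03],
    [-0.4, 0.855, 0.06]
  ],
  "rotation": [
    [0, 0, 0.014],
    [0, 0, 0.028]
  ],
  "jaw": [0.5, 0.5]
}}

```text
time_s: 7.72
ee_pos: [0.566, 0.2767, 0.112]
orientation: [3.135, -0.188, -0.002]
ft_force: [1.0, -0.2, 0.2]
finger_gap: 0.0424
grasp_force: 0.0
```

Emit:
{"name": "carry_out", "arguments": {
  "offset": [
    [-0.12, 0.455, 0.03],
    [-0.24, 0.91, 0.055]
  ],
  "rotation": [
    [0, 0, 0.014],
    [0, 0, 0.028]
  ],
  "jaw": [0.5, 0.5]
}}

```text
time_s: 7.98
ee_pos: [0.5315, 0.1888, 0.107]
orientation: [3.106, -0.464, -0.002]
ft_force: [0.5, 0.5, -0.3]
finger_gap: 0.0429
grasp_force: 0.0
```

Emit:
{"name": "carry_out", "arguments": {
  "offset": [
    [-0.04, 0.47, 0.03],
    [-0.08, 0.94, 0.06]
  ],
  "rotation": [
    [0, 0, 0.014],
    [0, 0, 0.028]
  ],
  "jaw": [0.5, 0.5]
}}

```text
time_s: 8.22
ee_pos: [0.4966, 0.1013, 0.1011]
orientation: [3.054, -0.735, -0.001]
ft_force: [1.2, -0.8, 0.3]
finger_gap: 0.0432
grasp_force: 0.0
```

Emit:
{"name": "carry_out", "arguments": {
  "offset": [
    [0.045, 0.47, 0.03],
    [0.045, 0.47, 0.43],
    [0.045, 0.47, 0.84],
    [0.045, 0.47, 0.84],
    [0.045, 0.47, 0.84],
    [0.045, 0.47, 0.84],
    [0.045, 0.47, 0.84],
    [0.045, 0.47, 0.84],
    [0.045, 0.47, 0.43],
    [0.045, 0.47, 0.03],
    [0.02, -0.04, 0.03],
    [0, -0.55, 0.03]
  ],
  "rotation": [
    [0, 0, 0.014],
    [0, 0, 0.014],
    [0, 0, 0.014],
    [0, 0, 0.014],
    [0, 0, 0.014],
    [0, 0, 0.014],
    [0, 0, 0.014],
    [0, 0, 0.014],
    [0, 0, 0.014],
    [0, 0, 0.014],
    [0, 0, 0.002],
    [0, 0, -0.011]
  ],
  "jaw": [0.5, 0.5, 0.5, 0.5, 0.5, 0, 0, 0, 0, 0, 0, 0]
}}

```text
time_s: 9.72
ee_pos: [0.5236, 0.1529, 0.1]
orientation: [-3.079, 0.622, -0.003]
ft_force: [0.9, -0.2, 0.1]
finger_gap: 0.0147
grasp_force: 58.6
```

Emit:
{"name": "carry_out", "arguments": {
  "offset": [
    [0.01, -0.51, 0]
  ],
  "rotation": [
    [0, 0, -0.0125]
  ],
  "jaw": [0]
}}

```text
time_s: 9.85
ee_pos: [0.5441, 0.2, 0.0993]
orientation: [-3.101, 0.499, -0.001]
ft_force: [0.8, -0.3, 0.3]
finger_gap: 0.0144
grasp_force: 58.6
```

Emit:
{"name": "carry_out", "arguments": {
  "offset": [
    [0.05, -0.51, 0]
  ],
  "rotation": [
    [0, 0, -0.0125]
  ],
  "jaw": [0]
}}

```text
time_s: 9.98
ee_pos: [0.5649, 0.2468, 0.0992]
orientation: [-3.119, 0.377, -0.001]
ft_force: [-0.1, -0.2, -0.2]
finger_gap: 0.0144
grasp_force: 58.5
```

Emit:
{"name": "carry_out", "arguments": {
  "offset": [
    [0.09, -0.5, 0]
  ],
  "rotation": [
    [0, 0, -0.0125]
  ],
  "jaw": [0]
}}

```text
time_s: 10.1
ee_pos: [0.5856, 0.2932, 0.0991]
orientation: [-3.131, 0.254, -0.0]
ft_force: [0.8, -0.3, -0.4]
finger_gap: 0.0146
grasp_force: 58.5
```

Emit:
{"name": "carry_out", "arguments": {
  "offset": [
    [0.13, -0.49, 0],
    [0.13, -0.49, 0.44],
    [0.13, -0.49, 0.44]
  ],
  "rotation": [
    [0, 0, -0.0125],
    [0, 0, -0.0125],
    [0, 0, -0.0125]
  ],
  "jaw": [0, 0, 0]
}}

```text
time_s: 10.48
ee_pos: [0.604, 0.3368, 0.052]
orientation: [3.135, -0.134, -0.007]
ft_force: [-0.8, -0.9, 0.6]
finger_gap: 0.0148
grasp_force: 58.6
```

Emit:
{"name": "carry_out", "arguments": {
  "offset": [
    [0, 0, 0],
    [0, 0, 0],
    [0, 0, 0],
    [0, 0, -0.44],
    [0, 0, -0.44]
  ],
  "rotation": [
    [0, 0, 0],
    [0, 0, 0],
    [0, 0, 0],
    [0, 0, 0],
    [0, 0, 0]
  ],
  "jaw": [0.5, 0.5, 0.5, 0.5, 0.5]
}}

```text
time_s: 11.1
ee_pos: [0.6077, 0.3387, 0.1027]
orientation: [-3.135, 0.136, -0.007]
ft_force: [0.5, -0.9, -0.1]
finger_gap: 0.0427
grasp_force: 0.0
```

```bash
python3 - <<'E'
from fit import *
C=cam('wrist'); im=camera('wrist')
find('offcut0','wrist',OFF,.003,C,3)
d=np.radians
x,y,a=.5342,-.069,d(0.2); px,py,a2=.607,.31,d(0)
plan([(x,y,.1,a,.5,0),(x,y,.019,a,.5,2,.041),(x,y,.019,a,0,3),(x,y,.1,a,0,0),(px,py,.1,a2,0,0),(px,py,.056,a2,0,1),(px,py,.056,a2,.5,2),(px,py,.1,a2,.5,0)])
E
```

```text
offcut0 0.82 xy [0.6028 0.3677] yawdeg 1.8 iou 0.93
offcut0 0.77 xy [0.6075 0.339 ] yawdeg -5.7 iou 0.95
{"offset": [[-0.046, 0.514, -0.001]], "rotation": [[0.0, 0.0, -0.0018]], "jaw": [0.5]}
{"offset": [[-0.052, 0.514, -0.001]], "rotation": [[0.0, 0.0, -0.0018]], "jaw": [0.5]}
{"offset": [[-0.057, 0.514, -0.001]], "rotation": [[0.0, -0.0001, -0.0018]], "jaw": [0.5]}
{"offset": [[-0.063, 0.512, -0.001]], "rotation": [[-0.0001, 0.0, -0.0017]], "jaw": [0.5]}
{"offset": [[-0.069, 0.512, 0.0]], "rotation": [[0.0, 0.0, -0.0018]], "jaw": [0.5]}
{"offset": [[-0.075, 0.511, -0.001]], "rotation": [[0.0, 0.0, -0.0018]], "jaw": [0.5]}
{"offset": [[-0.08, 0.511, 0.0]], "rotation": [[0.0, 0.0, -0.0018]], "jaw": [0.5]}
{"offset": [[-0.086, 0.509, -0.001], [-0.086, 0.509, 0.404], [-0.086, 0.509, 0.809], [-0.086, 0.509, 0.809], [-0.086, 0.509, 0.809], [-0.086, 0.509, 0.809], [-0.086, 0.509, 0.809], [-0.086, 0.509, 0.809], [-0.086, 0.509, 0.404], [-0.086, 0.509, -0.001], [0.001, 0.034, -0.001], [0.089, -0.44, -0.001]], "rotation": [[0.0, -0.0001, -0.0018], [0.0, -0.0001, -0.0018], [0.0, -0.0001, -0.0
[... 206 characters left out ...]
[0.0, -0.0001, -0.0017]], "jaw": [0.5, 0.5, 0.5, 0.5, 0.5, 0, 0, 0, 0, 0, 0, 0]}
{"offset": [[0.092, -0.474, 0.0], [0.184, -0.947, 0.0]], "rotation": [[0.0, 0.0, 0.0001], [0.0, 0.0, 0.0002]], "jaw": [0, 0]}
{"offset": [[0.092, -0.474, 0.0], [0.184, -0.947, 0.0]], "rotation": [[0.0, 0.0, 0.0], [0.0, 0.0, 0.0001]], "jaw": [0, 0]}
{"offset": [[0.091, -0.474, 0.0], [0.183, -0.948, 0.0], [0.183, -0.948, 0.44], [0.183, -0.948, 0.44], [0.183, -0.948, 0.44], [0.183, -0.948, 0.44], [0.183, -0.948, 0.0]], "rotation": [[0.0, 0.0, 0.0001], [0.0, 0.0, 0.0002], [0.0, 0.0, 0.0002], [0.0, 0.0, 0.0002], [0.0, 0.0, 0.0002], [0.0, 0.0, 0.0002], [0.0, 0.0, 0.0002]], "jaw": [0, 0, 0, 0, 0.5, 0.5, 0.5]}
time 3.75
```

Emit:
{"name": "carry_out", "arguments": {
  "offset": [
    [-0.045, 0.5, 0],
    [-0.09, 1.0, 0]
  ],
  "rotation": [
    [0, 0, 0],
    [0, 0, 0]
  ],
  "jaw": [0.5, 0.5]
}}

```text
time_s: 11.45
ee_pos: [0.5875, 0.2377, 0.0979]
orientation: [3.138, -0.134, -0.001]
ft_force: [0.7, -0.2, -0.7]
finger_gap: 0.0426
grasp_force: 0.0
```

Emit:
{"name": "carry_out", "arguments": {
  "offset": [
    [-0.045, 0.5, 0],
    [-0.09, 1.0, 0]
  ],
  "rotation": [
    [0, 0, 0],
    [0, 0, 0]
  ],
  "jaw": [0.5, 0.5]
}}

```text
time_s: 11.7
ee_pos: [0.57, 0.1384, 0.0982]
orientation: [3.138, -0.135, -0.001]
ft_force: [1.8, -0.6, -0.7]
finger_gap: 0.0427
grasp_force: 0.0
```

Emit:
{"name": "carry_out", "arguments": {
  "offset": [
    [-0.045, 0.5, 0],
    [-0.09, 1.0, 0]
  ],
  "rotation": [
    [0, 0, -0.007],
    [0, 0, -0.0144]
  ],
  "jaw": [0.5, 0.5]
}}

```text
time_s: 11.95
ee_pos: [0.5524, 0.0397, 0.0983]
orientation: [3.141, 0.009, -0.001]
ft_force: [1.2, 0.6, 1.2]
finger_gap: 0.043
grasp_force: 0.0
```

```bash
sed -i 's/step=.055/step=.0495/' plan.py; python3 - <<'E'
from fit import *
C=cam('wrist'); im=camera('wrist')
find('offcut0','wrist',OFF,.015,C,5)
d=np.radians
x,y,a=.5342,-.069,d(0.2); px,py,a2=.607,.31,d(0.2)
plan([(x,y,.1,a,.5,0),(x,y,.019,a,.5,2,.041),(x,y,.019,a,0,3),(x,y,.1,a,0,0),(px,py,.1,a2,0,0),(px,py,.056,a2,0,1),(px,py,.056,a2,.5,2),(px,py,.1,a2,.5,0)])
E
```

```text
offcut0 0.87 xy [ 0.5339 -0.0684] yawdeg 2.5 iou 0.95
offcut0 0.8 xy [ 0.6115 -0.0842] yawdeg 3.0 iou 0.93
offcut0 0.67 xy [ 0.4854 -0.0493] yawdeg 35.9 iou 0.26
{"offset": [[-0.059, 0.347, -0.005], [-0.118, 0.694, -0.01]], "rotation": [[0.0001, 0.0001, -0.0002], [0.0003, 0.0002, -0.0005]], "jaw": [0.5, 0.5]}
{"offset": [[-0.06, 0.347, -0.005], [-0.06, 0.346, 0.4], [-0.059, 0.346, 0.805], [-0.059, 0.346, 0.805], [-0.059, 0.346, 0.805], [-0.059, 0.346, 0.805], [-0.059, 0.346, 0.805], [-0.059, 0.346, 0.805], [-0.06, 0.346, 0.4], [-0.06, 0.347, -0.005], [0.032, -0.127, -0.006], [0.124, -0.6, -0.006]], "rotation": [[0.0001, 0.0001, -0.0002], [0.0001, 0.0001, -0.0002], [0.0001, 0.0001, -0.0002], [0.0001, 0.0001, -0.0002], [0.0001, 0.0001, -0.0002], [0.0001, 0.0001, -0.0002], [0.0001, 0.0001, -0.0002], [0.0001, 0.0001, -0.0002], [0.0001, 0.0001, -0.0002], [0.0001, 0.0001, -0.0002], [0.0001, 0.0001, -0.0002], [0.0001, 0.0001, -0.0002]], "jaw": [0.5, 0.5, 0.5, 0.5, 0.5, 0, 0, 0, 0, 0, 0, 0]}
{"offset": [[0.093, -0.474, 0.0], [0.185, -0.947, 0.0]], "rotation": [[0.0, 0.0, 0.0], [0.0, 0.0, 0.0]], "jaw": [0, 0]}
{"offset": [[0.093, -0.474, -0.001], [0.186, -0.947, -0.001]], "rotation": [[0.0, 0.0, 0.0], [0.0, 0.0, 0.0]], "jaw": [0, 0]}
{"offset": [[0.092, -0.473, 0.0], [0.185, -0.947, 0.0], [0.185, -0.947, 0.44], [0.185, -0.947, 0.44], [0.185, -0.947, 0.44], [0.185, -0.947, 0.44], [0.185, -0.947, 0.0]], "rotation": [[0.0, 0.0, 0.0], [0.0, 0.0, 0.0], [0.0, 0.0, 0.0], [0.0, 0.0, 0.0], [0.0, 0.0, 0.0], [0.0, 0.0, 0.0], [0.0, 0.0, 0.0]], "jaw": [0, 0, 0, 0, 0.5, 0.5, 0.5]}
time 3.125
```

Emit:
{"name": "carry_out", "arguments": {
  "offset": [
    [-0.06, 0.35, 0],
    [-0.12, 0.69, 0]
  ],
  "rotation": [
    [0, 0, 0],
    [0, 0, -0.003]
  ],
  "jaw": [0.5, 0.5]
}}

```text
time_s: 12.3
ee_pos: [0.5411, -0.0283, 0.0983]
orientation: [-3.141, -0.038, 0.001]
ft_force: [0.4, 0.1, -0.6]
finger_gap: 0.0427
grasp_force: 0.0
```

Emit:
{"name": "carry_out", "arguments": {
  "offset": [
    [-0.06, 0.35, 0],
    [-0.06, 0.35, 0.4],
    [-0.06, 0.35, 0.8],
    [-0.06, 0.35, 0.8],
    [-0.06, 0.35, 0.8],
    [-0.06, 0.35, 0.8],
    [-0.06, 0.35, 0.8],
    [-0.06, 0.35, 0.8],
    [-0.06, 0.35, 0.4],
    [-0.06, 0.35, 0],
    [0.03, -0.13, 0],
    [0.12, -0.6, 0]
  ],
  "rotation": [
    [0, 0, 0],
    [0, 0, 0],
    [0, 0, 0],
    [0, 0, 0],
    [0, 0, 0],
    [0, 0, 0],
    [0, 0, 0],
    [0, 0, 0],
    [0, 0, 0],
    [0, 0, 0],
    [0, 0, 0.001],
    [0, 0, 0.003]
  ],
  "jaw": [0.5, 0.5, 0.5, 0.5, 0.5, 0, 0, 0, 0, 0, 0, 0]
}}

```text
time_s: 13.8
ee_pos: [0.5528, 0.0333, 0.1003]
orientation: [-3.141, -0.004, -0.003]
ft_force: [1.1, 0.1, -0.8]
finger_gap: 0.0139
grasp_force: 59.2
```

Emit:
{"name": "carry_out", "arguments": {
  "offset": [
    [0.09, -0.47, 0],
    [0.19, -0.95, 0]
  ],
  "rotation": [
    [0, 0, 0],
    [0, 0, 0]
  ],
  "jaw": [0, 0]
}}

```text
time_s: 14.05
ee_pos: [0.5711, 0.1291, 0.0997]
orientation: [-3.141, -0.006, -0.002]
ft_force: [0.5, 0.0, 0.4]
finger_gap: 0.0145
grasp_force: 59.2
```

Emit:
{"name": "carry_out", "arguments": {
  "offset": [
    [0.09, -0.47, 0],
    [0.18, -0.95, 0]
  ],
  "rotation": [
    [0, 0, 0],
    [0, 0, 0]
  ],
  "jaw": [0, 0]
}}

```text
time_s: 14.3
ee_pos: [0.5887, 0.2242, 0.0997]
orientation: [-3.141, -0.007, -0.001]
ft_force: [0.5, -0.8, 0.6]
finger_gap: 0.0145
grasp_force: 59.2
```

Emit:
{"name": "carry_out", "arguments": {
  "offset": [
    [0.09, -0.47, 0],
    [0.18, -0.95, 0],
    [0.18, -0.95, 0.44],
    [0.18, -0.95, 0.44],
    [0.18, -0.95, 0.44],
    [0.18, -0.95, 0.44],
    [0.18, -0.95, 0.44],
    [0.18, -0.95, 0]
  ],
  "rotation": [
    [0, 0, 0],
    [0, 0, 0],
    [0, 0, 0],
    [0, 0, 0],
    [0, 0, 0],
    [0, 0, 0],
    [0, 0, 0],
    [0, 0, 0]
  ],
  "jaw": [0, 0, 0, 0, 0.5, 0.5, 0.5, 0.5]
}}

```text
time_s: 15.3
ee_pos: [0.6046, 0.3167, 0.0972]
orientation: [3.139, 0.007, -0.006]
ft_force: [-0.7, -0.3, 1.1]
finger_gap: 0.0429
grasp_force: 0.0
```

```bash
python3 - <<'E'
from fit import *
C=cam('wrist'); im=camera('wrist')
find('offcut0','wrist',OFF,.003,C,4)
d=np.radians
x,y,a=.611,-.0845,d(2.8); px,py,a2=.585,.35,d(2.8)
plan([(x,y,.1,a,.5,0),(x,y,.019,a,.5,2,.041),(x,y,.019,a,0,3),(x,y,.1,a,0,0),(px,py,.1,a2,0,0),(px,py,.066,a2,0,1),(px,py,.066,a2,.5,2),(px,py,.1,a2,.5,0)])
E
```

```text
offcut0 0.85 xy [0.6074 0.3388] yawdeg -6.5 iou 0.94
offcut0 0.83 xy [0.6024 0.3677] yawdeg 2.8 iou 0.96
offcut0 0.73 xy [0.6039 0.3182] yawdeg -3.2 iou 0.93
{"offset": [[0.002, 0.448, 0.003], [0.003, 0.896, 0.005]], "rotation": [[-0.0001, -0.0001, -0.0008], [-0.0001, -0.0002, -0.0016]], "jaw": [0.5, 0.5]}
{"offset": [[-0.003, 0.448, 0.003], [-0.006, 0.896, 0.006]], "rotation": [[-0.0001, -0.0001, -0.0008], [-0.0001, -0.0002, -0.0016]], "jaw": [0.5, 0.5]}
{"offset": [[-0.007, 0.448, 0.003], [-0.015, 0.896, 0.006]], "rotation": [[-0.0001, -0.0001, -0.0008], [-0.0001, -0.0002, -0.0016]], "jaw": [0.5, 0.5]}
{"offset": [[-0.012, 0.448, 0.004], [-0.023, 0.896, 0.007]], "rotation": [[-0.0001, -0.0001, -0.0008], [-0.0001, -0.0002, -0.0016]], "jaw": [0.5, 0.5]}
{"offset": [[-0.017, 0.448, 0.004], [-0.017, 0.448, 0.409], [-0.017, 0.448, 0.814], [-0.017, 0.448, 0.814], [-0.017, 0.448, 0.814], [-0.017, 0.448, 0.814], [-0.017, 0.448, 0.814], [-0.017, 0.448, 0.814], [-0.017, 0.448, 0.409], [-0.017, 0.448, 0.004], [-0.024, -0.036, 0.004], [-0.032, -0.519, 0.005]], "rotation": [[-0.0001, -0.0001, -
[... 360 characters left out ...]
, 0, 0, 0, 0, 0, 0, 0]}
{"offset": [[-0.005, -0.484, 0.0], [-0.01, -0.968, 0.0]], "rotation": [[0.0, 0.0, 0.0], [0.0, 0.0, 0.0]], "jaw": [0, 0]}
{"offset": [[-0.006, -0.483, 0.0], [-0.011, -0.967, 0.0]], "rotation": [[0.0, 0.0, 0.0], [0.0, 0.0, 0.0]], "jaw": [0, 0]}
{"offset": [[-0.005, -0.483, 0.0], [-0.01, -0.967, 0.0]], "rotation": [[0.0, 0.0, 0.0], [0.0, 0.0, 0.0]], "jaw": [0, 0]}
{"offset": [[-0.005, -0.484, 0.0], [-0.005, -0.484, 0.34], [-0.005, -0.484, 0.34], [-0.005, -0.484, 0.34], [-0.005, -0.484, 0.34], [-0.005, -0.484, 0.0]], "rotation": [[0.0, 0.0, 0.0], [0.0, 0.0, 0.0], [0.0, 0.0, 0.0], [0.0, 0.0, 0.0], [0.0, 0.0, 0.0], [0.0, 0.0, 0.0]], "jaw": [0, 0, 0, 0.5, 0.5, 0.5]}
time 4.0
```

Emit:
{"name": "carry_out", "arguments": {
  "offset": [
    [0, 0.45, 0],
    [0, 0.9, 0]
  ],
  "rotation": [
    [0, 0, -0.001],
    [0, 0, -0.002]
  ],
  "jaw": [0.5, 0.5]
}}

```text
time_s: 15.65
ee_pos: [0.6064, 0.2268, 0.0993]
orientation: [-3.141, -0.028, -0.001]
ft_force: [1.2, -1.2, 0.2]
finger_gap: 0.0429
grasp_force: 0.0
```

Emit:
{"name": "carry_out", "arguments": {
  "offset": [
    [0, 0.45, 0],
    [0, 0.9, 0]
  ],
  "rotation": [
    [0, 0, -0.001],
    [0, 0, -0.002]
  ],
  "jaw": [0.5, 0.5]
}}

```text
time_s: 15.9
ee_pos: [0.608, 0.1362, 0.0994]
orientation: [-3.141, -0.046, -0.002]
ft_force: [0.1, 0.1, 0.3]
finger_gap: 0.0427
grasp_force: 0.0
```

Emit:
{"name": "carry_out", "arguments": {
  "offset": [
    [-0.01, 0.45, 0],
    [-0.02, 0.9, 0]
  ],
  "rotation": [
    [0, 0, -0.001],
    [0, 0, -0.002]
  ],
  "jaw": [0.5, 0.5]
}}

```text
time_s: 16.15
ee_pos: [0.6086, 0.0462, 0.0994]
orientation: [-3.141, -0.066, -0.002]
ft_force: [-0.0, -0.1, 0.8]
finger_gap: 0.0425
grasp_force: 0.0
```

Emit:
{"name": "carry_out", "arguments": {
  "offset": [
    [-0.01, 0.45, 0],
    [-0.02, 0.9, 0]
  ],
  "rotation": [
    [0, 0, -0.001],
    [0, 0, -0.002]
  ],
  "jaw": [0.5, 0.5]
}}

```text
time_s: 16.4
ee_pos: [0.6104, -0.0439, 0.0993]
orientation: [3.14, 0.086, 0.001]
ft_force: [0.0, -0.3, -0.3]
finger_gap: 0.0427
grasp_force: 0.0
```

Emit:
{"name": "carry_out", "arguments": {
  "offset": [
    [-0.01, 0.43, 0],
    [-0.01, 0.43, 0.4],
    [-0.01, 0.43, 0.81],
    [-0.01, 0.43, 0.81],
    [-0.01, 0.43, 0.81],
    [-0.01, 0.43, 0.81],
    [-0.01, 0.43, 0.81],
    [-0.01, 0.43, 0.81],
    [-0.01, 0.43, 0.4],
    [-0.01, 0.43, 0],
    [-0.02, -0.05, 0],
    [-0.03, -0.53, 0]
  ],
  "rotation": [
    [0, 0, 0],
    [0, 0, 0],
    [0, 0, 0],
    [0, 0, 0],
    [0, 0, 0],
    [0, 0, 0],
    [0, 0, 0],
    [0, 0, 0],
    [0, 0, 0],
    [0, 0, 0],
    [0, 0, 0],
    [0, 0, 0]
  ],
  "jaw": [0.5, 0.5, 0.5, 0.5, 0.5, 0, 0, 0, 0, 0, 0, 0]
}}

```text
time_s: 17.9
ee_pos: [0.6046, 0.0113, 0.1]
orientation: [-3.14, -0.084, -0.003]
ft_force: [0.7, 0.3, -0.3]
finger_gap: 0.0146
grasp_force: 58.6
```

Emit:
{"name": "carry_out", "arguments": {
  "offset": [
    [0, -0.48, 0],
    [0, -0.97, 0]
  ],
  "rotation": [
    [0, 0, 0],
    [0, 0, 0]
  ],
  "jaw": [0, 0]
}}

```text
time_s: 18.15
ee_pos: [0.599, 0.1088, 0.0995]
orientation: [-3.14, -0.085, -0.001]
ft_force: [0.3, -0.9, 0.1]
finger_gap: 0.0143
grasp_force: 58.6
```

Emit:
{"name": "carry_out", "arguments": {
  "offset": [
    [0, -0.48, 0],
    [0, -0.97, 0]
  ],
  "rotation": [
    [0, 0, 0],
    [0, 0, 0]
  ],
  "jaw": [0, 0]
}}

```text
time_s: 18.4
ee_pos: [0.5937, 0.2057, 0.0995]
orientation: [-3.14, -0.086, -0.001]
ft_force: [0.2, -0.1, -0.5]
finger_gap: 0.0147
grasp_force: 58.6
```

Emit:
{"name": "carry_out", "arguments": {
  "offset": [
    [0, -0.48, 0],
    [0, -0.88, 0],
    [0, -0.88, 0]
  ],
  "rotation": [
    [0, 0, 0],
    [0, 0, 0],
    [0, 0, 0]
  ],
  "jaw": [0, 0, 0]
}}

```text
time_s: 18.77
ee_pos: [0.5878, 0.2961, 0.0992]
orientation: [-3.138, -0.093, -0.0]
ft_force: [-1.0, -0.8, -0.1]
finger_gap: 0.0146
grasp_force: 58.7
```

```bash
python3 - <<'E'
from fit import *
d=np.radians
a0=yaw_now();px,py=.606,.293
x,y,a=.457,-.06,d(9.8)
plan([(px,py,.06,a0,0,1),(px,py,.06,a0,.4,3),(px,py,.1,a0,.5,0),(x,y,.1,a,.5,0),(x,y,.019,a,.5,2,.041),(x,y,.019,a,0,3),(x,y,.1,a,0,0)])
E
```

```text
{"offset": [[0.18, 0.043, 0.392], [0.18, 0.043, 0.392], [0.18, 0.043, 0.392], [0.18, 0.043, 0.392], [0.18, 0.043, 0.392], [0.18, 0.042, -0.008], [-0.032, 0.471, -0.009], [-0.244, 0.901, -0.01]], "rotation": [[-0.0003, 0.0, 0.0], [-0.0003, 0.0, 0.0], [-0.0003, 0.0, 0.0], [-0.0003, 0.0, 0.0], [-0.0003, 0.0, 0.0], [-0.0003, 0.0, 0.0], [-0.0003, 0.0, -0.0022], [-0.0003, 0.0, -0.0044]], "jaw": [0, 0, 0.4, 0.4, 0.4, 0.5, 0.5, 0.5]}
{"offset": [[-0.224, 0.423, 0.0], [-0.448, 0.846, 0.0]], "rotation": [[0.0, 0.0, -0.0023], [0.0, 0.0, -0.0045]], "jaw": [0.5, 0.5]}
{"offset": [[-0.235, 0.417, 0.0], [-0.471, 0.834, 0.0]], "rotation": [[0.0, 0.0, -0.0022], [0.0, 0.0, -0.0044]], "jaw": [0.5, 0.5]}
{"offset": [[-0.247, 0.411, 0.0], [-0.494, 0.821, -0.001], [-0.494, 0.821, 0.404], [-0.494, 0.821, 0.809], [-0.494, 0.821, 0.809], [-0.494, 0.821, 0.809], [-0.494, 0.821, 0.809], [-0.494, 0.821, 0.809], [-0.494, 0.821, 0.809], [-0.494, 0.821, 0.404], [-0.494, 0.821, -0.001]], "rotation": [[0.0, 0.0, -0.0023], [0.0, 0.0, -0.0045], [0.0, 0.0, -0.0045], [0.0, 0.0, -0.0045], [0.0, 0.0, -0.0045], [0.0, 0.0, -0.0045], [0.0, 0.0, -0.0045], [0.0, 0.0, -0.0045], [0.0, 0.0, -0.0045], [0.0, 0.0, -0.0045], [0.0, 0.0, -0.0045]], "jaw": [0.5, 0.5, 0.5, 0.5, 0.5, 0.5, 0, 0, 0, 0, 0]}
time 2.875
```

Emit:
{"name": "carry_out", "arguments": {
  "offset": [
    [0.18, 0.04, 0.39],
    [0.18, 0.04, 0.39],
    [0.18, 0.04, 0.39],
    [0.18, 0.04, 0.39],
    [0.18, 0.04, 0.39],
    [0.18, 0.04, 0],
    [-0.03, 0.47, 0],
    [-0.24, 0.9, 0]
  ],
  "rotation": [
    [0, 0, 0],
    [0, 0, 0],
    [0, 0, 0],
    [0, 0, 0],
    [0, 0, 0],
    [0, 0, 0],
    [0, 0, -0.002],
    [0, 0, -0.0045]
  ],
  "jaw": [0, 0, 0.4, 0.4, 0.4, 0.5, 0.5, 0.5]
}}

```text
time_s: 19.77
ee_pos: [0.5695, 0.2001, 0.0996]
orientation: [-3.139, -0.132, -0.002]
ft_force: [1.3, -0.4, 0.8]
finger_gap: 0.0427
grasp_force: 0.0
```

Emit:
{"name": "carry_out", "arguments": {
  "offset": [
    [-0.22, 0.42, 0],
    [-0.45, 0.845, 0]
  ],
  "rotation": [
    [0, 0, -0.002],
    [0, 0, -0.0045]
  ],
  "jaw": [0.5, 0.5]
}}

```text
time_s: 20.02
ee_pos: [0.5315, 0.1117, 0.0994]
orientation: [-3.137, -0.176, -0.002]
ft_force: [1.3, -0.2, -1.2]
finger_gap: 0.0427
grasp_force: 0.0
```

Emit:
{"name": "carry_out", "arguments": {
  "offset": [
    [-0.235, 0.42, 0],
    [-0.47, 0.835, 0]
  ],
  "rotation": [
    [0, 0, -0.002],
    [0, 0, -0.0045]
  ],
  "jaw": [0.5, 0.5]
}}

```text
time_s: 20.27
ee_pos: [0.4941, 0.0235, 0.0994]
orientation: [3.134, 0.22, 0.002]
ft_force: [0.8, -0.4, 0.1]
finger_gap: 0.0424
grasp_force: 0.0
```

Emit:
{"name": "carry_out", "arguments": {
  "offset": [
    [-0.25, 0.41, 0],
    [-0.495, 0.82, 0],
    [-0.495, 0.82, 0.4],
    [-0.495, 0.82, 0.81],
    [-0.495, 0.82, 0.81],
    [-0.495, 0.82, 0.81],
    [-0.495, 0.82, 0.81],
    [-0.495, 0.82, 0.81],
    [-0.495, 0.82, 0.81],
    [-0.495, 0.82, 0.4],
    [-0.495, 0.82, 0]
  ],
  "rotation": [
    [0, 0, -0.002],
    [0, 0, -0.0045],
    [0, 0, -0.0045],
    [0, 0, -0.0045],
    [0, 0, -0.0045],
    [0, 0, -0.0045],
    [0, 0, -0.0045],
    [0, 0, -0.0045],
    [0, 0, -0.0045],
    [0, 0, -0.0045],
    [0, 0, -0.0045]
  ],
  "jaw": [0.5, 0.5, 0.5, 0.5, 0.5, 0.5, 0, 0, 0, 0, 0]
}}

```text
time_s: 21.65
ee_pos: [0.4569, -0.0633, 0.1005]
orientation: [3.13, 0.264, 0.0]
ft_force: [-0.2, -0.0, 0.9]
finger_gap: 0.0144
grasp_force: 59.8
```

```bash
python3 - <<'E'
from fit import *
s=state(); print(s['ee_pos'],s['finger_gap'],s['grasp_force'])
a0=yaw_now();px,py=.606,.345
plan([(px,py,.1,a0,0,0),(px,py,.07,a0,0,1),(px,py,.07,a0,.4,3),(px,py,.12,a0,.5,1)])
E
```

```text
[ 0.45692274 -0.06326142  0.10048005] 0.014423081610827048 59.7987163066864
{"offset": [[0.239, -0.42, 0.001], [0.478, -0.839, 0.001]], "rotation": [[0.0, 0.0, 0.0], [0.0, 0.0, 0.0]], "jaw": [0, 0]}
{"offset": [[0.239, -0.42, 0.001], [0.479, -0.839, 0.001]], "rotation": [[0.0, 0.0, 0.0], [0.0, 0.0, 0.0]], "jaw": [0, 0]}
{"offset": [[0.239, -0.42, 0.001], [0.478, -0.839, 0.001]], "rotation": [[0.0, 0.0, 0.0], [0.0, 0.0, 0.0]], "jaw": [0, 0]}
{"offset": [[0.239, -0.42, 0.001], [0.478, -0.839, 0.001]], "rotation": [[0.0, 0.0, 0.0], [0.0, 0.0, 0.0]], "jaw": [0, 0]}
{"offset": [[0.239, -0.42, 0.001], [0.239, -0.42, 0.301], [0.239, -0.42, 0.301], [0.239, -0.42, 0.301], [0.239, -0.42, 0.301], [0.239, -0.42, 0.301], [0.239, -0.42, 0.051], [0.239, -0.42, -0.199], [0.239, -0.42, -0.199]], "rotation": [[0.0, 0.0, 0.0], [0.0, 0.0, 0.0], [0.0, 0.0, 0.0], [0.0, 0.0, 0.0], [0.0, 0.0, 0.0], [0.0, 0.0, 0.0], [0.0, 0.0, 0.0], [0.0, 0.0, 0.0], [0.0, 0.0, 0.0]], "jaw": [0, 0, 0, 0.4, 0.4, 0.4, 0.5, 0.5, 0.5]}
time 2.125
```

Emit:
{"name": "carry_out", "arguments": {
  "offset": [
    [0.24, -0.42, 0],
    [0.48, -0.84, 0]
  ],
  "rotation": [
    [0, 0, 0],
    [0, 0, 0]
  ],
  "jaw": [0, 0]
}}

```text
time_s: 21.9
ee_pos: [0.4913, 0.0281, 0.1003]
orientation: [3.131, 0.26, 0.004]
ft_force: [0.3, -0.2, -0.8]
finger_gap: 0.0144
grasp_force: 59.8
```

Emit:
{"name": "carry_out", "arguments": {
  "offset": [
    [0.24, -0.42, 0],
    [0.48, -0.84, 0]
  ],
  "rotation": [
    [0, 0, 0],
    [0, 0, 0]
  ],
  "jaw": [0, 0]
}}

```text
time_s: 22.15
ee_pos: [0.5243, 0.1199, 0.0998]
orientation: [-3.13, -0.263, -0.002]
ft_force: [-0.3, -0.8, 0.1]
finger_gap: 0.0145
grasp_force: 59.8
```

Emit:
{"name": "carry_out", "arguments": {
  "offset": [
    [0.24, -0.42, 0],
    [0.48, -0.84, 0]
  ],
  "rotation": [
    [0, 0, 0],
    [0, 0, 0]
  ],
  "jaw": [0, 0]
}}

```text
time_s: 22.4
ee_pos: [0.5575, 0.2107, 0.0998]
orientation: [-3.13, -0.263, -0.002]
ft_force: [-0.4, -1.0, -0.2]
finger_gap: 0.0143
grasp_force: 59.8
```

Emit:
{"name": "carry_out", "arguments": {
  "offset": [
    [0.24, -0.42, 0],
    [0.48, -0.84, 0]
  ],
  "rotation": [
    [0, 0, 0],
    [0, 0, 0]
  ],
  "jaw": [0, 0]
}}

```text
time_s: 22.65
ee_pos: [0.5908, 0.3015, 0.0998]
orientation: [-3.13, -0.263, -0.001]
ft_force: [0.4, -0.3, -0.2]
finger_gap: 0.0146
grasp_force: 59.8
```

Emit:
{"name": "carry_out", "arguments": {
  "offset": [
    [0.24, -0.42, 0],
    [0.24, -0.42, 0.3],
    [0.24, -0.42, 0.3],
    [0.24, -0.42, 0.3],
    [0.24, -0.42, 0.3],
    [0.24, -0.42, 0.3],
    [0.24, -0.42, 0.05],
    [0.24, -0.42, -0.2],
    [0.24, -0.42, -0.2]
  ],
  "rotation": [
    [0, 0, 0],
    [0, 0, 0],
    [0, 0, 0],
    [0, 0, 0],
    [0, 0, 0],
    [0, 0, 0],
    [0, 0, 0],
    [0, 0, 0],
    [0, 0, 0]
  ],
  "jaw": [0, 0, 0, 0.4, 0.4, 0.4, 0.5, 0.5, 0.5]
}}

```text
time_s: 23.78
ee_pos: [0.6079, 0.3459, 0.1213]
orientation: [-3.129, -0.262, -0.005]
ft_force: [0.3, 0.2, 0.4]
finger_gap: 0.0426
grasp_force: 0.0
```

```bash
python3 - <<'E'
from fit import *
C=cam('wrist'); im=camera('wrist'); save(im,'w3.png')
find('offcut0','wrist',OFF,.003,C,6)
plan([(.58,-.2,.26,np.radians(-5),.6,1)])
E
```

```text
offcut0 0.97 xy [0.6042 0.318 ] yawdeg -1.3 iou 0.93
offcut0 0.92 xy [0.603  0.3704] yawdeg -3.2 iou 0.53
offcut0 0.89 xy [0.6044 0.2889] yawdeg 3.7 iou 0.94
offcut0 0.8 xy [0.6083 0.336 ] yawdeg 5.1 iou 0.66
offcut0 0.7 xy [0.6017 0.3547] yawdeg -15.6 iou 0.69
{"offset": [[-0.098, 0.444, -0.118], [-0.196, 0.889, -0.235]], "rotation": [[0.0, 0.0, 0.0034], [0.0, 0.0, 0.0068]], "jaw": [0.6, 0.6]}
{"offset": [[-0.079, 0.448, -0.118], [-0.157, 0.896, -0.235]], "rotation": [[0.0, 0.0, 0.0033], [0.0, 0.0, 0.0067]], "jaw": [0.6, 0.6]}
{"offset": [[-0.06, 0.451, -0.118], [-0.12, 0.902, -0.236]], "rotation": [[0.0, 0.0, 0.0034], [0.0, 0.0, 0.0068]], "jaw": [0.6, 0.6]}
{"offset": [[-0.041, 0.453, -0.117], [-0.081, 0.906, -0.235]], "rotation": [[0.0, 0.0, 0.0034], [0.0, 0.0, 0.0067]], "jaw": [0.6, 0.6]}
{"offset": [[-0.022, 0.454, -0.117], [-0.043, 0.909, -0.235]], "rotation": [[0.0, 0.0, 0.0034], [0.0, 0.0, 0.0068]], "jaw": [0.6, 0.6]}
{"offset": [[-0.002, 0.455, -0.118], [-0.004, 0.91, -0.235], [-0.004, 0.91, -0.235]], "rotation": [[0.0, 0.0, 0.0034], [0.0, -0.0001, 0.0068], [0.0, -0.0001, 0.0068]], "jaw": [0.6, 0.6, 0.6]}
time 1.625
```

View pics/w3.png

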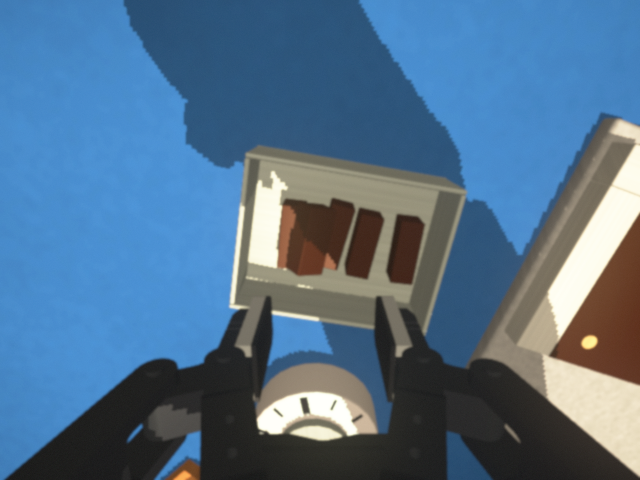

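Emit:
{"name": "carry_out", "arguments": {
  "offset": [
    [-0.1, 0.44, -0.12],
    [-0.2, 0.89, -0.23]
  ],
  "rotation": [
    [0, 0, 0.003],
    [0, 0, 0.007]
  ],
  "jaw": [0.6, 0.6]
}}

```text
time_s: 24.12
ee_pos: [0.6013, 0.2533, 0.141]
orientation: [3.135, 0.195, -0.002]
ft_force: [0.9, -0.6, 0.2]
finger_gap: 0.0515
grasp_force: 0.0
```

Emit:
{"name": "carry_out", "arguments": {
  "offset": [
    [-0.08, 0.45, -0.12],
    [-0.16, 0.9, -0.23]
  ],
  "rotation": [
    [0, 0, 0.003],
    [0, 0, 0.007]
  ],
  "jaw": [0.6, 0.6]
}}

```text
time_s: 24.38
ee_pos: [0.5967, 0.1614, 0.1644]
orientation: [3.139, 0.124, -0.002]
ft_force: [0.2, -0.7, -0.1]
finger_gap: 0.0514
grasp_force: 0.0
```

Emit:
{"name": "carry_out", "arguments": {
  "offset": [
    [-0.06, 0.45, -0.12],
    [-0.12, 0.9, -0.23]
  ],
  "rotation": [
    [0, 0, 0.003],
    [0, 0, 0.007]
  ],
  "jaw": [0.6, 0.6]
}}

```text
time_s: 24.62
ee_pos: [0.5919, 0.0707, 0.1875]
orientation: [3.141, 0.055, -0.001]
ft_force: [1.4, -0.3, -0.1]
finger_gap: 0.0515
grasp_force: 0.0
```

Emit:
{"name": "carry_out", "arguments": {
  "offset": [
    [-0.04, 0.45, -0.12],
    [-0.08, 0.9, -0.23]
  ],
  "rotation": [
    [0, 0, 0.003],
    [0, 0, 0.007]
  ],
  "jaw": [0.6, 0.6]
}}

```text
time_s: 24.88
ee_pos: [0.5871, -0.0194, 0.2105]
orientation: [3.142, -0.014, -0.002]
ft_force: [0.2, 0.6, 0.2]
finger_gap: 0.0511
grasp_force: 0.0
```

Emit:
{"name": "carry_out", "arguments": {
  "offset": [
    [-0.02, 0.45, -0.12],
    [-0.04, 0.9, -0.23]
  ],
  "rotation": [
    [0, 0, 0.003],
    [0, 0, 0.007]
  ],
  "jaw": [0.6, 0.6]
}}

```text
time_s: 25.12
ee_pos: [0.5824, -0.1093, 0.2336]
orientation: [-3.14, 0.083, 0.001]
ft_force: [-0.3, 0.7, 0.5]
finger_gap: 0.0514
grasp_force: 0.0
```

Emit:
{"name": "carry_out", "arguments": {
  "offset": [
    [0, 0.45, -0.12],
    [0, 0.9, -0.23],
    [0, 0.9, -0.23]
  ],
  "rotation": [
    [0, 0, 0.003],
    [0, 0, 0.006],
    [0, 0, 0.006]
  ],
  "jaw": [0.6, 0.6, 0.6]
}}

```text
time_s: 25.5
ee_pos: [0.5774, -0.2017, 0.2566]
orientation: [3.137, -0.15, -0.001]
ft_force: [0.2, -0.1, -0.3]
finger_gap: 0.0511
grasp_force: 0.0
```

```bash
python3 - <<'E'
from fit import *
np.set_printoptions(precision=4,suppress=True)
print(pose()[0])
C=cam('wrist'); im=camera('wrist'); save(im,'w4.png')
find('offcut0','wrist',OFF,.015,C,3)
find('bar_long','wrist',BL,0,C,1); find('bar_short','wrist',BS,0,C,1)
for l in('edge_long','edge_short'):
  for m in mark_of(l,'wrist')[:2]: print(l,m['confidence'],px2w(m['xy'],.015,C))
E
```

```text
[ 0.5774 -0.2017  0.2566]
offcut0 0.2 xy [ 0.5418 -0.2656] yawdeg -15.1 iou 0.28
bar_long 0.96 xy [ 0.4729 -0.262 ] yawdeg -5.0 iou 0.83
bar_short 0.77 xy [ 0.4885 -0.3764] yawdeg 8.8 iou 0.93
edge_long 0.56 [[0.5355 0.0846 0.015 ]]
edge_short 0.98 [[ 0.5808 -0.0218  0.015 ]]
edge_short 0.61 [[ 0.4838 -0.2579  0.015 ]]
```

View pics/w4.png

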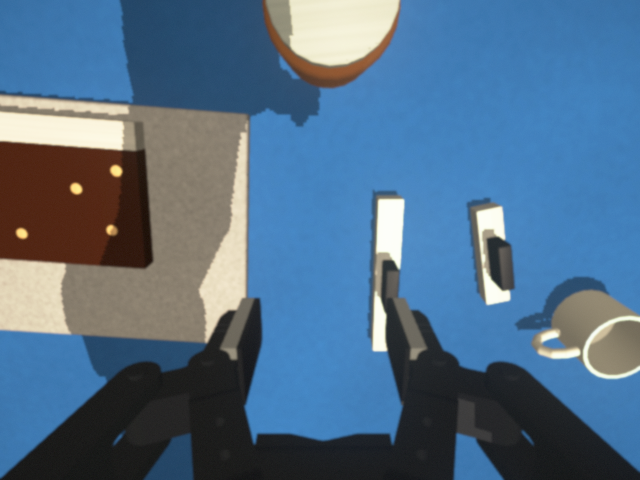

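```bash
python3 - <<'E'
from fit import *
np.set_printoptions(precision=4,suppress=True)
C=cam('wrist'); print(state()['joint_pos'],np.degrees(yaw_now()))
e=px2w([[390,196],[380,351]],.02,C); print('bar ends',e,np.linalg.norm(e[0]-e[1]),e.mean(0),np.degrees(np.arctan2(*(e[0]-e[1])[[1,0]])))
print('block top far corners',px2w([[386,262],[399,262]],.05,C))
b=np.load('board.npy'); c,s=np.cos(b[2]),np.sin(b[2])
W=lambda x,y:(b[0]+c*x-s*y,b[1]+s*x+c*y)
print('tgt long',W(-.043,.035),'short',W(.03,-.073),'edges',W(-.03,.035),W(.03,-.06))
print('slab corner top',W(-.03,-.06),w2px([*W(-.03,-.06),.035],C),w2px([*W(.09,-.06),.035],C),'board corners',w2px([*W(.13,-.16),.015],C),w2px([*W(-.13,-.16),.015],C))
E
python3 - <<'E'
import cv2
im=cv2.imread('pics/w4.png')
cv2.imwrite('pics/w4c.png',cv2.resize(im[80:360,100:260],None,fx=2.1*1.7,fy=2.1,interpolation=cv2.INTER_CUBIC)) if 0 else cv2.imwrite('pics/w4c.png',cv2.resize(im[90:290,60:260],None,fx=3,fy=3,interpolation=cv2.INTER_CUBIC))
E
```

```text
[ 0.3579  0.4791 -0.1841  1.604   0.096   1.0681 -1.5113] -5.0574322630808215
bar ends [[ 0.5682 -0.2629  0.02  ]
 [ 0.3855 -0.2454  0.02  ]] 0.18349760923387745 [ 0.4769 -0.2541  0.02  ] -5.483218292071996
block top far corners [[ 0.5095 -0.2521  0.05  ]
 [ 0.5083 -0.2648  0.05  ]]
tgt long (np.float64(0.5224251643183958), np.float64(0.08384879789483235)) short (np.float64(0.5758655501679628), np.float64(-0.035050845335285845)) edges (np.float64(0.535233380952676), np.float64(0.08162403124429447)) (np.float64(0.5780903168185008), np.float64(-0.022242628701005553))
slab corner top (np.float64(0.5189754708141301), np.float64(-0.011974474929292316)) [[150.1511 267.0109]] [[142.3875 148.5098]] board corners [[254.8022 112.6459]] [[248.8368 345.3288]]
```

View pics/w4c.png

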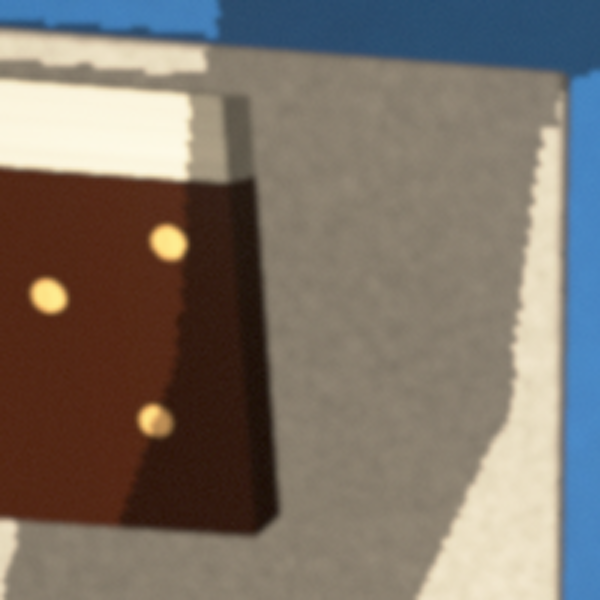

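```bash
cat > bfit.py <<'E'
from fit import *
def B(v,P):
    c,s=np.cos(v[2]),np.sin(v[2]); return np.c_[v[0]+c*P[:,0]-s*P[:,1],v[1]+s*P[:,0]+c*P[:,1],P[:,2]]
def bfit(pts,px,C):
    pts=np.array(pts,float)/1000; px=np.array(px,float)
    r=least_squares(lambda v:(w2px(B(v,pts),C)-px).ravel(),np.load('board.npy'),loss='soft_l1')
    print('board',r.x,np.degrees(r.x[2]),(w2px(B(r.x,pts),C)-px)); return r.x
def tg(b):
    return [B(b,np.array([p],float)/1000)[0] for p in((-43,35,15),(30,-73,15),(-30,35,15),(30,-60,15))]
E
python3 - <<'E'
from bfit import *
np.set_printoptions(precision=4,suppress=True)
C=cam('wrist')
b=bfit([[-30,-60,35],[90,-60,35],[-30,-60,15],[130,-160,15],[116,-60,35]],[[145,268],[136.7,150.7],[152.3,261.7],[247.7,114],[135,121.7]],C)
print(tg(b)); np.save('board.npy',b)
a=np.radians(-5.2)
x,y=.477,-.257
plan([(x,y,.1,a,.6,1),(x,y,.024,a,.5,2,.04),(x,y,.024,a,0,4),(x,y,.1,a,0,1)])
E
```

```text
board [ 0.5574  0.0479 -0.17  ] -9.739420608614804 [[-0.136   0.6461]
 [-0.4129 -0.2089]
 [ 0.7152 -0.4499]
 [ 0.8959  0.4088]
 [-0.8192 -0.2248]]
[array([0.5209, 0.0897, 0.015 ]), array([ 0.5746, -0.0291,  0.015 ]), array([0.5337, 0.0875, 0.015 ]), array([ 0.5768, -0.0163,  0.015 ])]
{"offset": [[-0.239, 0.173, 0.391], [-0.478, 0.346, 0.782]], "rotation": [[0.0, 0.0, 0.0001], [0.0, 0.0, 0.0002]], "jaw": [0.6, 0.6]}
{"offset": [[-0.238, 0.174, 0.391], [-0.477, 0.347, 0.783], [-0.477, 0.347, 0.783]], "rotation": [[0.0, 0.0001, 0.0001], [-0.0001, 0.0001, 0.0002], [-0.0001, 0.0001, 0.0002]], "jaw": [0.6, 0.6, 0.6]}
{"offset": [[0.0, 0.0, 0.38], [0.0, 0.0, 0.76], [0.0, 0.0, 0.76], [0.0, 0.0, 0.76], [0.0, 0.0, 0.76], [0.0, 0.0, 0.76], [0.0, 0.0, 0.76], [0.0, 0.0, 0.76], [0.0, 0.0, 0.38], [0.0, 0.0, 0.0], [0.0, 0.0, 0.0]], "rotation": [[0.0, 0.0, 0.0], [0.0, 0.0, 0.0], [0.0, 0.0, 0.0], [0.0, 0.0, 0.0], [0.0, 0.0, 0.0], [0.0, 0.0, 0.0], [0.0, 0.0, 0.0], [0.0, 0.0, 0.0], [0.0, 0.0, 0.0], [0.0, 0.0, 0.0], [0.0, 0.0, 0.0]], "jaw": [0.5, 0.5, 0.5, 0.5, 0, 0, 0, 0, 0, 0, 0]}
time 2.0
```

Emit:
{"name": "carry_out", "arguments": {
  "offset": [
    [-0.24, 0.17, 0.39],
    [-0.48, 0.35, 0.78]
  ],
  "rotation": [
    [0, 0, 0],
    [0, 0, 0]
  ],
  "jaw": [0.6, 0.6]
}}

```text
time_s: 26.05
ee_pos: [0.527, -0.2276, 0.1779]
orientation: [3.139, -0.138, 0.001]
ft_force: [0.9, -1.4, -0.4]
finger_gap: 0.051
grasp_force: 0.0
```

Emit:
{"name": "carry_out", "arguments": {
  "offset": [
    [-0.24, 0.17, 0.39],
    [-0.48, 0.34, 0.78],
    [-0.48, 0.34, 0.78]
  ],
  "rotation": [
    [0, 0, 0],
    [0, 0, 0],
    [0, 0, 0]
  ],
  "jaw": [0.6, 0.6, 0.6]
}}

```text
time_s: 26.42
ee_pos: [0.4736, -0.2578, 0.0984]
orientation: [-3.137, 0.143, 0.008]
ft_force: [1.4, 0.7, 0.5]
finger_gap: 0.0513
grasp_force: 0.0
```

```bash
python3 - <<'E'
from bfit import *
np.set_printoptions(precision=4,suppress=True)
print(pose()[0],np.degrees(yaw_now()))
C=cam('wrist'); im=camera('wrist'); save(im,'w5.png')
find('bar_long','wrist',BL,0,C,2)
E
```

```text
[ 0.4736 -0.2578  0.0984] -5.22452902035193
bar_long 0.56 xy [ 0.4737 -0.2616] yawdeg -5.0 iou 0.96
```

View pics/w5.png

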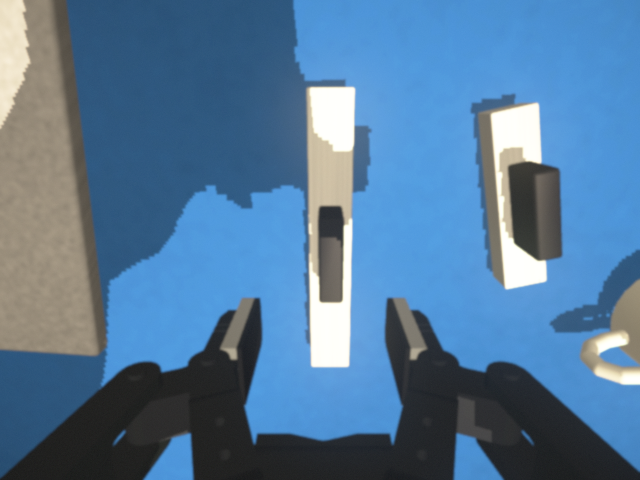

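Emit:
{"name": "carry_out", "arguments": {
  "offset": [
    [0, 0.04, 0.37],
    [0, 0.04, 0.74],
    [0, 0.04, 0.74],
    [0, 0.04, 0.74],
    [0, 0.04, 0.74],
    [0, 0.04, 0.74],
    [0, 0.04, 0.74],
    [0, 0.04, 0.74]
  ],
  "rotation": [
    [0, 0, 0],
    [0, 0, 0],
    [0, 0, 0],
    [0, 0, 0],
    [0, 0, 0],
    [0, 0, 0],
    [0, 0, 0],
    [0, 0, 0]
  ],
  "jaw": [0.5, 0.5, 0.5, 0, 0, 0, 0, 0]
}}

```text
time_s: 27.52
ee_pos: [0.4773, -0.2621, 0.0287]
orientation: [3.137, -0.141, 0.004]
ft_force: [-0.3, 1.3, 7.6]
finger_gap: 0.0126
grasp_force: 59.0
```

```bash
python3 - <<'E'
from bfit import *
np.set_printoptions(precision=4,suppress=True)
s=state(); print(s['ee_pos'],s['finger_gap'],s['grasp_force'],np.degrees(yaw_now()))
p=s['ee_pos'];d=np.radians
# hover: bar 25 mm out from final flush line
b=np.load('board.npy'); w=B(b,np.array([[-.075,.035,0]]))[0]; print(w)
a=b[2]-np.pi/2
plan([(p[0],p[1],.095,yaw_now(),0,0),(.46,-.1,.095,d(-45),0,0),(w[0],w[1],.095,a,0,1)])
E
```

```text
[ 0.4773 -0.2621  0.0287] 0.012640943714647164 58.9929324388504 -5.143528146168259
[0.4894 0.0951 0.    ]
{"offset": [[0.001, 0.0, -0.332], [0.002, 0.001, -0.663], [-0.078, -0.399, -0.664], [-0.157, -0.799, -0.664]], "rotation": [[0.0001, -0.0002, 0.0], [0.0001, -0.0004, 0.0], [0.0001, -0.0005, 0.0277], [0.0001, -0.0005, 0.0554]], "jaw": [0, 0, 0, 0]}
{"offset": [[-0.211, -0.348, 0.0], [-0.422, -0.697, 0.0]], "rotation": [[0.0, 0.0, 0.0276], [0.0, 0.0, 0.0553]], "jaw": [0, 0]}
{"offset": [[-0.195, -0.265, 0.0], [-0.391, -0.529, 0.0], [-0.586, -0.794, 0.0]], "rotation": [[0.0, 0.0001, 0.0254], [0.0, 0.0001, 0.0507], [0.0, 0.0001, 0.076]], "jaw": [0, 0, 0]}
{"offset": [[-0.295, -0.145, 0.0], [-0.59, -0.29, 0.0], [-0.885, -0.436, 0.0], [-0.885, -0.436, 0.0]], "rotation": [[0.0, 0.0, 0.0254], [0.0, 0.0, 0.0507], [0.0, 0.0, 0.0761], [0.0, 0.0, 0.0761]], "jaw": [0, 0, 0, 0]}
time 1.625
```

Emit:
{"name": "carry_out", "arguments": {
  "offset": [
    [0, 0, -0.33],
    [0, 0, -0.66],
    [-0.08, -0.4, -0.66],
    [-0.16, -0.8, -0.66]
  ],
  "rotation": [
    [0, 0, 0],
    [0, 0, 0],
    [0, 0, 0.028],
    [0, 0, 0.055]
  ],
  "jaw": [0, 0, 0, 0]
}}

```text
time_s: 28.02
ee_pos: [0.4678, -0.1801, 0.0944]
orientation: [-3.065, 0.689, -0.004]
ft_force: [-0.2, 1.8, -2.8]
finger_gap: 0.0128
grasp_force: 59.5
```

Emit:
{"name": "carry_out", "arguments": {
  "offset": [
    [-0.21, -0.35, 0],
    [-0.42, -0.7, 0]
  ],
  "rotation": [
    [0, 0, 0.028],
    [0, 0, 0.055]
  ],
  "jaw": [0, 0]
}}

```text
time_s: 28.28
ee_pos: [0.4592, -0.0981, 0.0941]
orientation: [-2.901, 1.204, -0.003]
ft_force: [1.7, 0.7, -2.7]
finger_gap: 0.0128
grasp_force: 59.5
```

Emit:
{"name": "carry_out", "arguments": {
  "offset": [
    [-0.2, -0.26, 0],
    [-0.39, -0.53, 0],
    [-0.59, -0.79, 0]
  ],
  "rotation": [
    [0, 0, 0.0255],
    [0, 0, 0.051],
    [0, 0, 0.0765]
  ],
  "jaw": [0, 0, 0]
}}

```text
time_s: 28.65
ee_pos: [0.4706, -0.0107, 0.0929]
orientation: [2.581, -1.79, -0.007]
ft_force: [-0.3, -0.7, -3.5]
finger_gap: 0.0128
grasp_force: 59.6
```

Emit:
{"name": "carry_out", "arguments": {
  "offset": [
    [-0.29, -0.15, 0],
    [-0.59, -0.29, 0],
    [-0.88, -0.44, 0],
    [-0.88, -0.44, 0],
    [-0.88, -0.44, 0]
  ],
  "rotation": [
    [0, 0, 0.0255],
    [0, 0, 0.051],
    [0, 0, 0.076],
    [0, 0, 0.076],
    [0, 0, 0.076]
  ],
  "jaw": [0, 0, 0, 0, 0]
}}

```text
time_s: 29.28
ee_pos: [0.4803, 0.088, 0.0914]
orientation: [2.088, -2.341, -0.004]
ft_force: [-1.5, 0.2, -3.2]
finger_gap: 0.0126
grasp_force: 59.5
```

```bash
python3 - <<'E'
from bfit import *
np.set_printoptions(precision=4,suppress=True)
s=state(); print(s['ee_pos'],s['finger_gap'],s['grasp_force'],np.degrees(yaw_now()),s['joint_pos'])
C=cam('wrist'); im=camera('wrist'); save(im,'w6.png')
find('bar_long','wrist',BL,s['ee_pos'][2]-.0287,C,1,yaw0=yaw_now())
for l in('edge_long','edge_short'):
  for m in mark_of(l,'wrist')[:2]: print(l,m['confidence'],px2w(m['xy'],.015,C))
E
```

```text
[0.4803 0.088  0.0914] 0.012632305379653996 59.49322521686554 -96.53297925466356 [-1.0157  0.8915  1.1046  2.0968 -1.0783  0.9078 -2.5169]
bar_long 0.59 xy [0.4787 0.0909] yawdeg 83.5 iou 0.83
edge_long 0.68 [[0.5358 0.083  0.015 ]]
edge_short 0.9 [[ 0.5765 -0.022   0.015 ]]
```

View pics/w6.png

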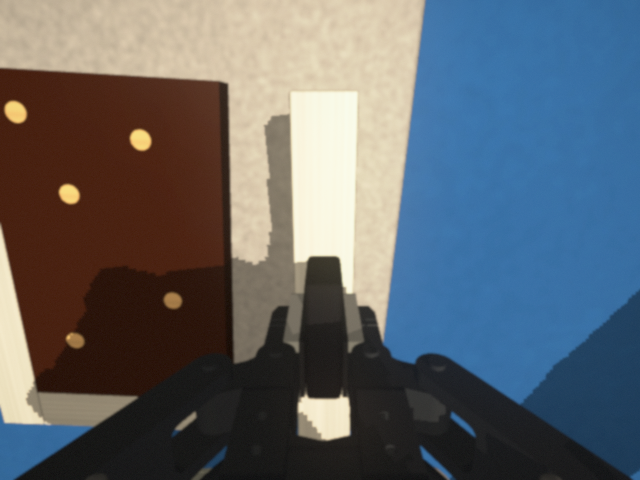

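Emit:
{"name": "carry_out", "arguments": {
  "offset": [
    [0, 0, -0.1],
    [0, 0, -0.2],
    [0, 0, -0.2],
    [0, 0, -0.2],
    [0, 0, -0.2],
    [0, 0, -0.2],
    [0, 0, -0.2],
    [0, 0, -0.2],
    [0, 0, -0.2],
    [0, 0, -0.2],
    [0, 0, -0.2],
    [0, 0, -0.2]
  ],
  "rotation": [
    [0, 0, -0.02],
    [0, 0, -0.04],
    [0, 0, -0.06],
    [0, 0, -0.08],
    [0, 0, -0.1],
    [0, 0, -0.12],
    [0, 0, -0.14],
    [0, 0, -0.16],
    [0, 0, -0.18],
    [0, 0, -0.2],
    [0, 0, -0.22],
    [0, 0, -0.24]
  ],
  "jaw": [0, 0, 0, 0, 0, 0, 0, 0, 0, 0, 0, 0]
}}

```text
time_s: 30.98
ee_pos: [0.4806, 0.0847, 0.1125]
orientation: [-3.127, 0.279, 0.007]
ft_force: [-0.7, -0.3, -2.5]
finger_gap: 0.0128
grasp_force: 59.5
```

Emit:
{"name": "carry_out", "arguments": {
  "offset": [
    [0, 0, 0],
    [0, 0, 0],
    [0, 0, 0],
    [0, 0, 0],
    [0, 0, 0],
    [0, 0, 0],
    [0, 0, 0],
    [0, 0, 0],
    [0, 0, 0],
    [0, 0, 0],
    [0, 0, 0],
    [0, 0, 0]
  ],
  "rotation": [
    [0, 0, -0.025],
    [0, 0, -0.05],
    [0, 0, -0.075],
    [0, 0, -0.1],
    [0, 0, -0.125],
    [0, 0, -0.15],
    [0, 0, -0.175],
    [0, 0, -0.2],
    [0, 0, -0.225],
    [0, 0, -0.25],
    [0, 0, -0.25],
    [0, 0, -0.25]
  ],
  "jaw": [0, 0, 0, 0, 0, 0, 0, 0, 0, 0, 0, 0]
}}

```text
time_s: 32.48
ee_pos: [0.4805, 0.0849, 0.1122]
orientation: [-2.415, -2.003, 0.005]
ft_force: [-0.1, -0.4, -2.6]
finger_gap: 0.0126
grasp_force: 59.5
```

```bash
python3 - <<'E'
from bfit import *
np.set_printoptions(precision=4,suppress=True)
s=state(); print(s['ee_pos'],s['finger_gap'],s['grasp_force'],np.degrees(yaw_now()),s['joint_pos'])
print(pose()[1].as_matrix()[:,2])
C=cam('wrist'); im=camera('wrist'); save(im,'w7.png')
for m in outline_of('bar_long','wrist')[:1]:
    print(m['confidence'],m['box'])
    find('bar_long','wrist',BL,s['ee_pos'][2]-.0287,C,1,yaw0=yaw_now())
E
```

```text
[0.4805 0.0849 0.1122] 0.012645056596955272 59.52792227268219 79.36327077689411 [-0.5587  0.5194  0.3508  2.0677 -0.3074  0.6078 -0.1811]
[-0.0047  0.0011 -1.    ]
0.91 [284.5, 89.8, 359.3, 439.2]
bar_long 0.91 xy [0.4789 0.0835] yawdeg 79.4 iou 0.83
```

View pics/w7.png

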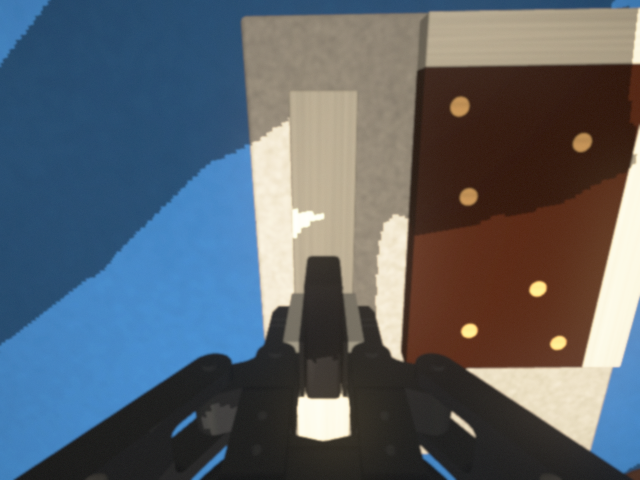

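```bash
cat > edge.py <<'E'
from bfit import *
def edge(im,p,q,sign,win=9,n=60):
    """subpixel columns of strongest horizontal gradient near segment p-q; returns pixels (rows sampled)"""
    g=cv2.GaussianBlur(cv2.cvtColor(im,cv2.COLOR_RGB2GRAY).astype(np.float32),(0,0),1)
    gx=sign*cv2.Sobel(g,cv2.CV_32F,1,0,ksize=3); out=[]
    for k in np.linspace(.04,.96,n):
        u=p[0]+(q[0]-p[0])*k; v=int(round(p[1]+(q[1]-p[1])*k)); c=np.arange(int(u)-win,int(u)+win+1); w=gx[v,c]
        i=int(np.argmax(w)); 
        if 0<i<len(w)-1 and w[i]>15:
            d=(w[i-1]-w[i+1])/(2*(w[i-1]-2*w[i]+w[i+1])+1e-9); out.append((c[i]+d,v))
    return np.array(out)
def wline(px,z,C):
    w=px2w(px,z,C)[:,:2]
    for _ in range(3):
        vx,vy,x0,y0=cv2.fitLine(w.astype(np.float32),cv2.DIST_HUBER,0,.0003,.0003).ravel()
        r=np.abs((w[:,0]-x0)*vy-(w[:,1]-y0)*vx); w=w[r<max(.0008,1.5*np.median(r))]
    return np.array([x0,y0]),np.arctan(vy/vx),len(w)
E
python3 - <<'E'
from edge import *
np.set_printoptions(precision=4,suppress=True)
C=cam('wrist'); im=cv2.cvtColor(cv2.imread('pics/w7.png'),cv2.COLOR_BGR2RGB); z=state()['ee_pos'][2]
zt=z-.0287+.02
e0,a0,n0=wline(edge(im,(416,75),(404,350),-1,7),.015,C)
e1,a1,n1=wline(edge(im,(357,95),(353,250),-1,5),zt,C)
e2,a2,n2=wline(edge(im,(290,95),(294,250),1,5),zt,C)
for e,a,n in((e0,a0,n0),(e1,a1,n1),(e2,a2,n2)): print(e,np.degrees(a),n)
nrm=np.array([np.sin(a0),-np.cos(a0)]); nrm*=np.sign(nrm[0])  # +board x
print('bar width',nrm@(e1-e2),'gap bar edge->slab',nrm@(e0-e1), 'normal',nrm)
t=np.array([-nrm[1],nrm[0]])
# board -x,+y corners along t
c=px2w([[415.5,70],[403,364]],.015,C)[:,:2]; print('slab corners',c,np.linalg.norm(c[0]-c[1]),'mid',c.mean(0))
f=px2w([[324,91]],zt,C)[0,:2]; print('bar far end',f,'TCP along t from far end',t@(f-pose()[0][:2]),'mid slab along t rel TCP',t@(c.mean(0)-pose()[0][:2]))
E
```

```text
[0.5356 0.0935] 80.474655 60
[0.5006 0.1357] 79.64954 60
[0.4782 0.1515] 79.17386 18
bar width 0.024724266 gap bar edge->slab 0.041514203 normal [ 0.9862 -0.1655]
slab corners [[ 0.549   0.1769]
 [ 0.5186 -0.0215]] 0.20074767801491247 mid [0.5338 0.0777]
bar far end [0.4951 0.1722] TCP along t from far end 0.08823402758196448 mid slab along t rel TCP 0.0014788540949316243
```

```bash
python3 - <<'E'
from edge import *
np.set_printoptions(precision=4,suppress=True)
C=cam('wrist')
print(px2w([[411,367],[425,67],[429,12],[583,366],[638,66]],.035,C)[:,:2]); print(px2w([[403,363],[416,70],[421,14],[243,17]],.015,C)[:,:2])
b=np.load('board.npy')
P=np.array([[-30,-60,35],[-30,130,35],[-30,156,35],[90,-60,35],[-30,-60,15],[-30,130,15],[-30,156,15],[-130,160,15]])/1e3
print(w2px(B(b,P),C))
im=cv2.imread('pics/w7.png')
a=cv2.resize(im[0:110,385:485],None,fx=5,fy=5,interpolation=cv2.INTER_CUBIC)[:,:400]; 
d=cv2.resize(im[310:420,375:475],None,fx=5,fy=5,interpolation=cv2.INTER_CUBIC)[:,:400]
cv2.imwrite('pics/w7c.png',np.hstack([a,d])); 
E
```

```text
[[ 0.5217 -0.0091]
 [ 0.5495  0.1766]
 [ 0.5539  0.2016]
 [ 0.6364 -0.029 ]
 [ 0.6587  0.1568]]
[[ 0.5187 -0.0206]
 [ 0.5493  0.1769]
 [ 0.555   0.2047]
 [ 0.4583  0.2212]]
[[404.6374 364.2384]
 [424.767   57.5627]
 [428.5198   0.3881]
 [582.3938 362.9493]
 [399.2579 346.7524]
 [416.1381  61.8443]
 [419.2095  10.0042]
 [236.6115   4.6773]]
```

View pics/w7c.png

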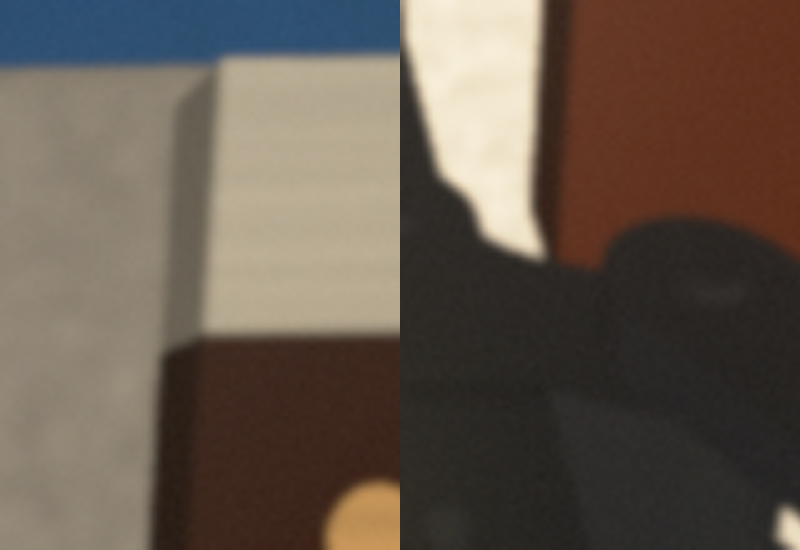

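```bash
python3 - <<'E'
from edge import *
np.set_printoptions(precision=4,suppress=True)
C=cam('wrist')
b=bfit([[-30,130,35],[-30,156,35],[90,-60,35],[-30,-60,15],[-30,130,15],[-30,156,15],[-30,-60,35],[-130,160,15]],[[426,67],[429,11.6],[583,366],[401,352],[417.2,71],[420.4,21],[405.4,363],[243,16]],C)
np.save('board.npy',b)
print(tg(b)); p=pose()[0]
bx=np.array([np.cos(b[2]),np.sin(b[2])]); by=np.array([-bx[1],bx[0]])
t=tg(b)[0][:2]; bar=np.array([.4789,.0835])
print('rel bar->target along board x,y',bx@(t-bar),by@(t-bar),' TCP', bx@(t-p[:2]),by@(t-p[:2]))
print('yaw change needed deg', np.degrees(b[2])+90-np.degrees(yaw_now()))
E
```

```text
board [ 0.5579  0.0431 -0.1672] -9.579313587726983 [[-0.0957  0.5953]
 [ 0.5315 -0.2874]
 [ 0.2292  2.4681]
 [-0.0634  0.3461]
 [ 0.0374 -0.0185]
 [-0.202  -1.1207]
 [ 1.0065  7.1354]
 [-4.0502 -0.8206]]
[array([0.5213, 0.0847, 0.015 ]), array([ 0.5753, -0.0339,  0.015 ]), array([0.5341, 0.0826, 0.015 ]), array([ 0.5775, -0.0211,  0.015 ])]
rel bar->target along board x,y 0.041589874968223306 0.00826585393686198  TCP 0.040550940690198545 0.0063564888984357915
yaw change needed deg 0.9107328356240458
```

Emit:
{"name": "carry_out", "arguments": {
  "offset": [
    [0.06, 0.37, 0],
    [0.06, 0.37, 0],
    [0.06, 0.37, 0.3],
    [0.06, 0.37, 0.5],
    [0.06, 0.37, 0.64],
    [0.06, 0.37, 0.64],
    [0.06, 0.37, 0.64]
  ],
  "rotation": [
    [0, 0, -0.0025],
    [0, 0, -0.0025],
    [0, 0, -0.0025],
    [0, 0, -0.0025],
    [0, 0, -0.0025],
    [0, 0, -0.0025],
    [0, 0, -0.0025]
  ],
  "jaw": [0, 0, 0, 0, 0, 0, 0]
}}

```text
time_s: 33.5
ee_pos: [0.5176, 0.0845, 0.0479]
orientation: [-2.395, -2.028, 0.006]
ft_force: [0.3, 0.2, -2.5]
finger_gap: 0.0129
grasp_force: 59.7
```

```bash
python3 - <<'E'
from edge import *
np.set_printoptions(precision=4,suppress=True)
s=state(); print(s['ee_pos'],s['ft_force'],s['finger_gap'],np.degrees(yaw_now()))
C=cam('wrist'); im=camera('wrist'); save(im,'w8.png')
b=np.load('board.npy'); 
p=s['ee_pos']; bx=np.array([np.cos(b[2]),np.sin(b[2])]); by=np.array([-bx[1],bx[0]])
print('TCP to target',bx@(tg(b)[0][:2]-p[:2]),by@(tg(b)[0][:2]-p[:2]))
# gap: predicted px of slab top edge and bar edge
z=p[2]-.0287+.02
print('slab edge top px',w2px(B(b,np.array([[-.03,.125,.035],[-.03,.06,.035]])),C))
E
```

```text
[0.5176 0.0845 0.0479] [ 0.2907  0.1862 -2.4566] 0.012892006325345498 80.50254039638263
TCP to target 0.003629262601051478 0.0008095409836442063
slab edge top px [[371.8531  84.2435]
 [365.4832 246.2807]]
```

View pics/w8.png

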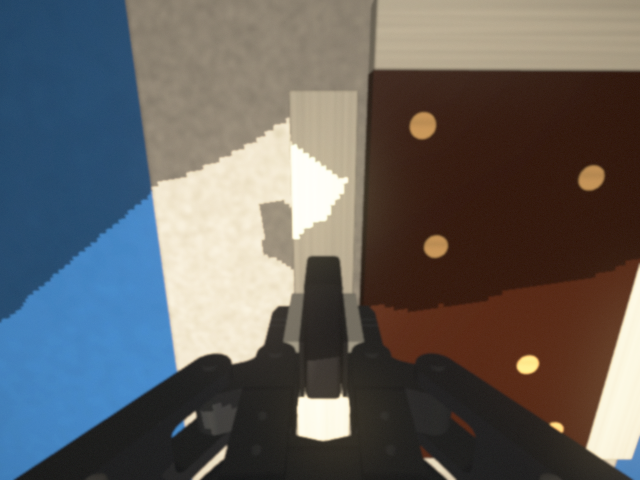

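Emit:
{"name": "carry_out", "arguments": {
  "offset": [
    [0.03, 0.02, 0.03],
    [0.03, 0.03, 0.03],
    [0.03, 0.04, 0.03],
    [0.03, 0.05, 0.03],
    [0.03, 0.05, 0.03]
  ],
  "rotation": [
    [0, 0, 0],
    [0, 0, 0],
    [0, 0, 0],
    [0, 0, 0],
    [0, 0, 0]
  ],
  "jaw": [0, 0, 0, 0, 0]
}}

```text
time_s: 34.17
ee_pos: [0.5227, 0.0866, 0.0443]
orientation: [-2.395, -2.028, 0.007]
ft_force: [-0.1, 0.3, -2.7]
finger_gap: 0.0125
grasp_force: 59.8
```

Emit:
{"name": "carry_out", "arguments": {
  "offset": [
    [0, 0.01, 0],
    [0, 0.015, 0],
    [0, 0.015, 0]
  ],
  "rotation": [
    [0, 0, 0],
    [0, 0, 0],
    [0, 0, 0]
  ],
  "jaw": [0, 0, 0]
}}

```text
time_s: 34.55
ee_pos: [0.5234, 0.0865, 0.0441]
orientation: [-2.394, -2.027, 0.009]
ft_force: [-5.9, 1.7, 0.8]
finger_gap: 0.0129
grasp_force: 60.3
```

Emit:
{"name": "carry_out", "arguments": {
  "offset": [
    [0, 0.01, 0.01],
    [0, 0.01, 0.015],
    [0, 0.01, 0.015]
  ],
  "rotation": [
    [0, 0, 0],
    [0, 0, 0],
    [0, 0, 0]
  ],
  "jaw": [0, 0, 0]
}}

```text
time_s: 34.92
ee_pos: [0.5234, 0.0864, 0.0437]
orientation: [-2.392, -2.025, 0.01]
ft_force: [-19.8, 0.7, 35.4]
finger_gap: 0.0124
grasp_force: 65.2
```

Emit:
{"name": "carry_out", "arguments": {
  "offset": [
    [0, -0.005, -0.01],
    [0, -0.005, -0.01],
    [0, -0.005, -0.01],
    [0, -0.005, -0.01],
    [0, -0.005, -0.01],
    [0, -0.005, -0.3],
    [0, -0.005, -0.7],
    [0, -0.005, -0.7],
    [0, -0.005, -0.7]
  ],
  "rotation": [
    [0, 0, 0],
    [0, 0, 0],
    [0, 0, 0],
    [0, 0, 0],
    [0, 0, 0],
    [0, 0, 0],
    [0, 0, 0],
    [0, 0, 0],
    [0, 0, 0]
  ],
  "jaw": [0, 0.2, 0.4, 0.5, 0.5, 0.5, 0.5, 0.5, 0.5]
}}

```text
time_s: 36.05
ee_pos: [0.5249, 0.0865, 0.1125]
orientation: [-2.394, -2.028, 0.007]
ft_force: [0.8, 0.9, 0.4]
finger_gap: 0.043
grasp_force: 0.0
```

```bash
python3 - <<'E'
from edge import *
np.set_printoptions(precision=4,suppress=True)
s=state(); print(s['ee_pos'],s['ft_force'],s['finger_gap'],np.degrees(yaw_now()))
C=cam('wrist'); im=camera('wrist'); save(im,'w9.png')
find('bar_long','wrist',BL,.015,C,1,yaw0=yaw_now())
print(tg(np.load('board.npy')))
plan([(.53,-.05,.16,np.radians(30),.6,0),(.6,-.25,.2,np.radians(0),.6,1)])
E
```

```text
[0.5249 0.0865 0.1125] [0.8086 0.9249 0.4277] 0.04303398641436215 80.53408849712763
bar_long 0.62 xy [0.5213 0.0849] yawdeg 80.3 iou 0.98
[array([0.5213, 0.0847, 0.015 ]), array([ 0.5753, -0.0339,  0.015 ]), array([0.5341, 0.0826, 0.015 ]), array([ 0.5775, -0.0211,  0.015 ])]
{"offset": [[-0.223, 0.046, -0.08], [-0.445, 0.091, -0.16], [-0.668, 0.137, -0.24], [-0.891, 0.183, -0.32]], "rotation": [[-0.0002, 0.0001, 0.0234], [-0.0003, 0.0002, 0.0468], [-0.0005, 0.0003, 0.0702], [-0.0006, 0.0005, 0.0936]], "jaw": [0.6, 0.6, 0.6, 0.6]}
{"offset": [[-0.159, 0.161, -0.08], [-0.319, 0.323, -0.161], [-0.515, 0.699, -0.241]], "rotation": [[-0.0002, 0.0001, 0.0234], [-0.0004, 0.0002, 0.0467], [-0.0003, 0.0002, 0.0634]], "jaw": [0.6, 0.6, 0.6]}
{"offset": [[-0.035, 0.422, -0.08], [-0.07, 0.844, -0.161]], "rotation": [[0.0, 0.0, 0.0167], [0.0, 0.0, 0.0333]], "jaw": [0.6, 0.6]}
{"offset": [[0.054, 0.421, -0.08], [0.107, 0.841, -0.16], [0.107, 0.841, -0.16]], "rotation": [[0.0, 0.0, 0.0167], [0.0, 0.0, 0.0334], [0.0, 0.0, 0.0334]], "jaw": [0.6, 0.6, 0.6]}
time 1.5
```

View pics/w9.png

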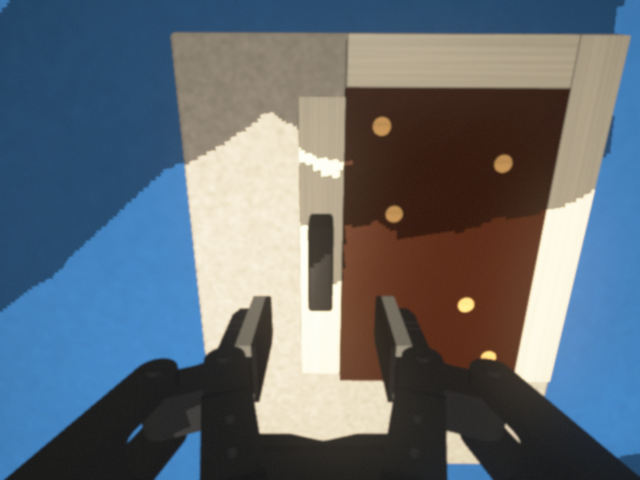

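```bash
python3 - <<'E'
from edge import *
d=np.radians
plan([(.51,-.14,.16,d(20),.6,0),(.4885,-.3764,.1,d(8.8),.6,1)])
E
```

```text
{"offset": [[-0.322, 0.032, -0.068], [-0.645, 0.064, -0.137], [-0.967, 0.096, -0.205]], "rotation": [[-0.0001, 0.0001, 0.024], [-0.0003, 0.0002, 0.048], [-0.0004, 0.0003, 0.0721]], "jaw": [0.6, 0.6, 0.6]}
{"offset": [[-0.275, 0.17, -0.069], [-0.551, 0.341, -0.138], [-0.827, 0.511, -0.206]], "rotation": [[-0.0001, 0.0001, 0.024], [-0.0002, 0.0002, 0.048], [-0.0003, 0.0004, 0.072]], "jaw": [0.6, 0.6, 0.6]}
{"offset": [[-0.173, 0.273, -0.069], [-0.438, 0.668, 0.051]], "rotation": [[-0.0002, 0.0001, 0.024], [-0.0002, 0.0001, 0.0302]], "jaw": [0.6, 0.6]}
{"offset": [[-0.185, 0.437, 0.12], [-0.37, 0.874, 0.24]], "rotation": [[0.0, 0.0, 0.0063], [0.0, 0.0, 0.0125]], "jaw": [0.6, 0.6]}
{"offset": [[-0.151, 0.45, 0.12], [-0.301, 0.9, 0.24], [-0.301, 0.9, 0.24]], "rotation": [[0.0, 0.0, 0.0062], [0.0, 0.0, 0.0124], [0.0, 0.0, 0.0124]], "jaw": [0.6, 0.6, 0.6]}
time 1.625
```

Emit:
{"name": "carry_out", "arguments": {
  "offset": [
    [-0.32, 0.03, -0.07],
    [-0.64, 0.06, -0.14],
    [-0.97, 0.1, -0.2]
  ],
  "rotation": [
    [0, 0, 0.024],
    [0, 0, 0.048],
    [0, 0, 0.072]
  ],
  "jaw": [0.6, 0.6, 0.6]
}}

```text
time_s: 36.52
ee_pos: [0.5186, -0.012, 0.1323]
orientation: [-2.792, -1.433, 0.01]
ft_force: [0.3, 0.6, -1.2]
finger_gap: 0.0513
grasp_force: 0.0
```

Emit:
{"name": "carry_out", "arguments": {
  "offset": [
    [-0.28, 0.17, -0.07],
    [-0.55, 0.34, -0.14],
    [-0.83, 0.51, -0.2]
  ],
  "rotation": [
    [0, 0, 0.024],
    [0, 0, 0.048],
    [0, 0, 0.072]
  ],
  "jaw": [0.6, 0.6, 0.6]
}}

```text
time_s: 36.9
ee_pos: [0.5122, -0.1093, 0.1523]
orientation: [-3.044, -0.77, 0.011]
ft_force: [-0.2, 0.6, -0.2]
finger_gap: 0.0517
grasp_force: 0.0
```

Emit:
{"name": "carry_out", "arguments": {
  "offset": [
    [-0.17, 0.27, -0.07],
    [-0.44, 0.67, 0.05]
  ],
  "rotation": [
    [0, 0, 0.024],
    [0, 0, 0.03]
  ],
  "jaw": [0.6, 0.6]
}}

```text
time_s: 37.15
ee_pos: [0.5067, -0.1884, 0.1476]
orientation: [-3.103, -0.487, 0.009]
ft_force: [1.1, 0.0, -0.9]
finger_gap: 0.0512
grasp_force: 0.0
```

Emit:
{"name": "carry_out", "arguments": {
  "offset": [
    [-0.18, 0.44, 0.12],
    [-0.37, 0.87, 0.24]
  ],
  "rotation": [
    [0, 0, 0.006],
    [0, 0, 0.0125]
  ],
  "jaw": [0.6, 0.6]
}}

```text
time_s: 37.4
ee_pos: [0.497, -0.2836, 0.1226]
orientation: [-3.119, -0.364, 0.011]
ft_force: [0.8, 0.0, -0.4]
finger_gap: 0.0513
grasp_force: 0.0
```

Emit:
{"name": "carry_out", "arguments": {
  "offset": [
    [-0.15, 0.45, 0.12],
    [-0.3, 0.9, 0.24],
    [-0.3, 0.9, 0.24],
    [-0.3, 0.9, 0.24]
  ],
  "rotation": [
    [0, 0, 0.006],
    [0, 0, 0.0125],
    [0, 0, 0.0125],
    [0, 0, 0.0125]
  ],
  "jaw": [0.6, 0.6, 0.6, 0.6]
}}

```text
time_s: 37.9
ee_pos: [0.4887, -0.3762, 0.099]
orientation: [-3.13, -0.243, 0.011]
ft_force: [0.2, 0.7, 0.2]
finger_gap: 0.0511
grasp_force: 0.0
```

```bash
python3 - <<'E'
from edge import *
np.set_printoptions(precision=4,suppress=True)
s=state(); print(s['ee_pos'],s['joint_pos'],np.degrees(yaw_now()))
C=cam('wrist'); im=camera('wrist'); save(im,'w10.png')
r=find('bar_short','wrist',BS,0,C,1)[0]
plan([(r[0],r[1],.098,r[2],.5,0),(r[0],r[1],.025,r[2],.5,1,.037),(r[0],r[1],.025,r[2],0,5)])
E
```

```text
[ 0.4887 -0.3762  0.099 ] [ 0.1588  0.7754  0.6242  1.7434 -0.5861  0.8244 -0.3554] 8.887202353648755
bar_short 0.78 xy [ 0.4891 -0.3761] yawdeg 7.6 iou 0.97
{"offset": [[-0.004, 0.004, 0.017], [-0.002, 0.005, 0.382], [0.0, 0.006, 0.747], [0.0, 0.006, 0.747], [0.0, 0.006, 0.747], [0.0, 0.006, 0.747], [0.0, 0.006, 0.747], [0.0, 0.006, 0.747], [0.0, 0.006, 0.747]], "rotation": [[-0.0003, 0.0009, 0.0039], [-0.0003, 0.0009, 0.0039], [-0.0003, 0.0009, 0.0039], [-0.0003, 0.0009, 0.0039], [-0.0003, 0.0009, 0.0039], [-0.0003, 0.0009, 0.0039], [-0.0003, 0.0009, 0.0039], [-0.0003, 0.0009, 0.0039], [-0.0003, 0.0009, 0.0039]], "jaw": [0.5, 0.5, 0.5, 0.5, 0, 0, 0, 0, 0]}
time 1.125
```

Emit:
{"name": "carry_out", "arguments": {
  "offset": [
    [0, 0.005, 0.02],
    [0, 0.005, 0.38],
    [0, 0.005, 0.71],
    [0, 0.005, 0.71],
    [0, 0.005, 0.71],
    [0, 0.005, 0.71],
    [0, 0.005, 0.71],
    [0, 0.005, 0.71],
    [0, 0.005, 0.71]
  ],
  "rotation": [
    [0, 0.001, 0.003],
    [0, 0.001, 0.003],
    [0, 0.001, 0.003],
    [0, 0.001, 0.003],
    [0, 0.001, 0.003],
    [0, 0.001, 0.003],
    [0, 0.001, 0.003],
    [0, 0.001, 0.003],
    [0, 0.001, 0.003]
  ],
  "jaw": [0.5, 0.5, 0.5, 0.5, 0, 0, 0, 0, 0]
}}

```text
time_s: 39.12
ee_pos: [0.4894, -0.3777, 0.0304]
orientation: [3.134, 0.214, 0.003]
ft_force: [-2.1, 1.3, 8.8]
finger_gap: 0.0125
grasp_force: 60.3
```

```bash
python3 - <<'E'
from edge import *
np.set_printoptions(precision=4,suppress=True)
s=state(); print(s['ee_pos'],s['joint_pos'],np.degrees(yaw_now()),pose()[1].as_matrix()[:,2])
b=np.load('board.npy'); w=B(b,np.array([[.03,-.108,0]]))[0]; p=s['ee_pos']
plan([(p[0],p[1],.095,yaw_now(),0,0),(w[0],w[1],.1,b[2],0,2)])
E
```

```text
[ 0.4894 -0.3777  0.0304] [ 0.2078  0.8639  0.5489  1.767  -0.6636  0.7023 -0.3114] 7.799121261857973 [ 0.0021  0.0001 -1.    ]
{"offset": [[0.001, 0.0, -0.323], [0.001, 0.0, -0.646], [0.175, -0.422, -0.653], [0.348, -0.844, -0.66]], "rotation": [[0.0, -0.0002, 0.0], [0.0, -0.0003, 0.0], [0.0, -0.0003, 0.0069], [0.0, -0.0003, 0.0138]], "jaw": [0, 0, 0, 0]}
{"offset": [[0.136, -0.436, -0.007], [0.272, -0.871, -0.014]], "rotation": [[0.0, 0.0, 0.0069], [0.0, 0.0, 0.0138]], "jaw": [0, 0]}
{"offset": [[0.098, -0.446, -0.007], [0.196, -0.892, -0.014]], "rotation": [[0.0, 0.0, 0.0069], [0.0, 0.0, 0.0138]], "jaw": [0, 0]}
{"offset": [[0.059, -0.453, -0.007], [0.059, -0.453, -0.007], [0.059, -0.453, -0.007]], "rotation": [[0.0, 0.0, 0.0069], [0.0, 0.0, 0.0069], [0.0, 0.0, 0.0069]], "jaw": [0, 0, 0]}
time 1.375
```

Emit:
{"name": "carry_out", "arguments": {
  "offset": [
    [0, 0, -0.32],
    [0, 0, -0.65],
    [0.17, -0.42, -0.65],
    [0.35, -0.84, -0.66]
  ],
  "rotation": [
    [0, 0, 0],
    [0, 0, 0],
    [0, 0, 0.007],
    [0, 0, 0.014]
  ],
  "jaw": [0, 0, 0, 0]
}}

```text
time_s: 39.62
ee_pos: [0.5124, -0.2885, 0.0961]
orientation: [-3.14, -0.072, -0.003]
ft_force: [0.9, 0.1, -2.4]
finger_gap: 0.0126
grasp_force: 59.0
```

Emit:
{"name": "carry_out", "arguments": {
  "offset": [
    [0.14, -0.44, 0],
    [0.27, -0.87, 0]
  ],
  "rotation": [
    [0, 0, 0.007],
    [0, 0, 0.014]
  ],
  "jaw": [0, 0]
}}

```text
time_s: 39.88
ee_pos: [0.5354, -0.1995, 0.096]
orientation: [-3.14, 0.065, -0.002]
ft_force: [-0.5, -0.6, -2.4]
finger_gap: 0.0127
grasp_force: 59.0
```

Emit:
{"name": "carry_out", "arguments": {
  "offset": [
    [0.1, -0.45, 0],
    [0.2, -0.89, 0]
  ],
  "rotation": [
    [0, 0, 0.007],
    [0, 0, 0.014]
  ],
  "jaw": [0, 0]
}}

```text
time_s: 40.12
ee_pos: [0.5588, -0.1113, 0.096]
orientation: [-3.133, 0.203, -0.002]
ft_force: [1.1, 0.2, -1.8]
finger_gap: 0.0125
grasp_force: 59.0
```

Emit:
{"name": "carry_out", "arguments": {
  "offset": [
    [0.06, -0.45, 0],
    [0.06, -0.45, 0],
    [0.06, -0.45, 0],
    [0.06, -0.45, 0]
  ],
  "rotation": [
    [0, 0, 0.007],
    [0, 0, 0.007],
    [0, 0, 0.007],
    [0, 0, 0.007]
  ],
  "jaw": [0, 0, 0, 0]
}}

```text
time_s: 40.62
ee_pos: [0.5698, -0.0703, 0.0957]
orientation: [-3.129, 0.272, -0.001]
ft_force: [0.2, 0.6, -2.1]
finger_gap: 0.0129
grasp_force: 59.2
```

```bash
python3 - <<'E'
from edge import *
np.set_printoptions(precision=4,suppress=True)
s=state(); p=s['ee_pos'];print(p,s['joint_pos'],np.degrees(yaw_now()),s['finger_gap'],pose()[1].as_matrix()[:,2])
C=cam('wrist'); im=camera('wrist'); save(im,'w11.png')
r=find('bar_short','wrist',BS,p[2]-.0304,C,1,yaw0=yaw_now())[0]
for m in mark_of('edge_short','wrist')[:2]: print(m['confidence'],px2w(m['xy'],.015,C))
b=np.load('board.npy'); print('edge pred',tg(b)[3])
q=w2px(B(b,np.array([[-.03,-.06,.015],[.09,-.06,.015]])),C); print(q)
# -y face foot: light board (right) vs dark slab (left): gradient + to the right
e0,a0,n0=wline(edge(im,q[1],q[0],1,10),.015,C); print('foot line',e0,np.degrees(a0),n0)
nr=np.array([-np.sin(a0),np.cos(a0)])
print('model vs line dist mm',nr@(e0-tg(b)[3][:2])*1e3)
bx=np.array([np.cos(b[2]),np.sin(b[2])])
print('TCP->flush dist (13mm off line)',nr@(e0-p[:2])-.013,'bar centre', nr@(e0-np.array(r[:2]))-.013,'along x TCP, bar',bx@(tg(b)[1][:2]-p[:2]),bx@(tg(b)[1][:2]-np.array(r[:2])))
E
```

```text
[ 0.5698 -0.0703  0.0957] [-0.471   0.7692  0.7447  1.8715 -0.7242  0.7936 -1.0751] -9.924157292242176 0.012911981097177127 [ 0.0007  0.0009 -1.    ]
bar_short 0.91 xy [ 0.5698 -0.0695] yawdeg -10.3 iou 0.82
0.84 [[ 0.5781 -0.023   0.015 ]]
edge pred [ 0.5775 -0.0211  0.015 ]
[[249.9633 330.3201]
 [235.8915 147.1319]]
foot line [ 0.5809 -0.0216] -9.897389 60
model vs line dist mm 0.10209131853949026
TCP->flush dist (13mm off line) 0.036916096541130726 bar centre 0.03608080151523356 along x TCP, bar -0.0006234520593251784 -0.00048372233421726716
```

Emit:
{"name": "carry_out", "arguments": {
  "offset": [
    [0, -0.33, 0],
    [0, -0.33, 0],
    [0, -0.33, 0.25],
    [0, -0.33, 0.4],
    [0, -0.33, 0.485],
    [0, -0.33, 0.485]
  ],
  "rotation": [
    [0, 0, 0],
    [0, 0, 0],
    [0, 0, -0.001],
    [0, 0, -0.001],
    [0, 0, -0.001],
    [0, 0, -0.001]
  ],
  "jaw": [0, 0, 0, 0, 0, 0]
}}

```text
time_s: 41.52
ee_pos: [0.5755, -0.037, 0.0466]
orientation: [-3.13, 0.26, 0.0]
ft_force: [-0.5, 0.2, -1.0]
finger_gap: 0.0126
grasp_force: 59.3
```

Emit:
{"name": "carry_out", "arguments": {
  "offset": [
    [0, -0.02, 0],
    [0, -0.03, 0],
    [0, -0.04, 0],
    [0, -0.04, 0]
  ],
  "rotation": [
    [0, 0, 0],
    [0, 0, 0],
    [0, 0, 0],
    [0, 0, 0]
  ],
  "jaw": [0, 0, 0, 0]
}}

```text
time_s: 42.02
ee_pos: [0.5762, -0.0346, 0.0474]
orientation: [3.129, -0.262, 0.002]
ft_force: [-1.6, -10.9, -1.5]
finger_gap: 0.0129
grasp_force: 59.4
```

Emit:
{"name": "carry_out", "arguments": {
  "offset": [
    [0, 0, 0.01],
    [0, 0, 0.015],
    [0, 0, 0.02],
    [0, 0, 0.02]
  ],
  "rotation": [
    [0, 0, 0],
    [0, 0, 0],
    [0, 0, 0],
    [0, 0, 0]
  ],
  "jaw": [0, 0, 0, 0]
}}

```text
time_s: 42.52
ee_pos: [0.5764, -0.0347, 0.0456]
orientation: [3.129, -0.262, 0.003]
ft_force: [-2.7, -9.7, 2.0]
finger_gap: 0.0128
grasp_force: 60.1
```

Just touching the board; release and check.

Emit:
{"name": "carry_out", "arguments": {
  "offset": [
    [0, 0, 0.005],
    [0, 0, 0.005],
    [0, 0, 0.005],
    [0, 0, 0.005],
    [0, 0, 0.005],
    [0, 0, -0.3],
    [0, 0, -0.7],
    [0, 0.2, -1],
    [0, 0.2, -1],
    [0, 0.2, -1]
  ],
  "rotation": [
    [0, 0, 0],
    [0, 0, 0],
    [0, 0, 0],
    [0, 0, 0],
    [0, 0, 0],
    [0, 0, 0],
    [0, 0, 0],
    [0, 0, 0],
    [0, 0, 0],
    [0, 0, 0]
  ],
  "jaw": [0, 0.2, 0.4, 0.5, 0.5, 0.5, 0.5, 0.5, 0.5, 0.5]
}}

```text
time_s: 43.78
ee_pos: [0.5728, -0.0518, 0.1442]
orientation: [-3.129, 0.259, 0.001]
ft_force: [0.3, 0.7, 0.1]
finger_gap: 0.0425
grasp_force: 0.0
```

```bash
python3 - <<'E'
from edge import *
np.set_printoptions(precision=4,suppress=True)
s=state(); p=s['ee_pos'];print(p,np.degrees(yaw_now()))
C=cam('wrist'); im=camera('wrist'); save(im,'w12.png')
b=np.load('board.npy'); 
def rel(r,e):
    c,s=np.cos(b[2]),np.sin(b[2]); d=np.array(r[:2])-e[:2]; print('   in board axes mm',1e3*(c*d[0]+s*d[1]),1e3*(-s*d[0]+c*d[1]))
r=find('bar_short','wrist',BS,.015,C,1)[0]; rel(r,tg(b)[3])
for r in find('bar_long','wrist',BL,.015,C,1): rel(r,tg(b)[2])
# line fits: slab -y top edge vs bar
q=w2px(B(b,np.array([[-.03,-.06,.035],[.09,-.06,.035],[-.025,-.086,.035],[.085,-.086,.035]])),C); print(q)
for u,v,sg in((q[1],q[0],1),(q[3],q[2],-1)):
    e,a,n=wline(edge(im,u,v,sg,8),.035,C); print(e,np.degrees(a),n); rel(e,tg(b)[3])
E
```

```text
[ 0.5728 -0.0518  0.1442] -9.463825407076088
bar_short 0.9 xy [ 0.576  -0.0345] yawdeg -10.0 iou 0.97
   in board axes mm 0.7713899242488783 -13.48719548382161
bar_long 0.73 xy [0.5194 0.0855] yawdeg 83.4 iou 0.61
   in board axes mm -15.022166669691646 0.4623972508427847
[[281.6544 308.2922]
 [275.5526 141.8503]
 [316.7683 302.3311]
 [316.2149 149.9033]]
[ 0.5855 -0.0227] -10.035366 59
   in board axes mm 8.198402034359233 -0.21760384629528193
[ 0.5749 -0.0467] -9.536226 54
   in board axes mm 1.7759238047151273 -25.713887426901497
```

View pics/w12.png

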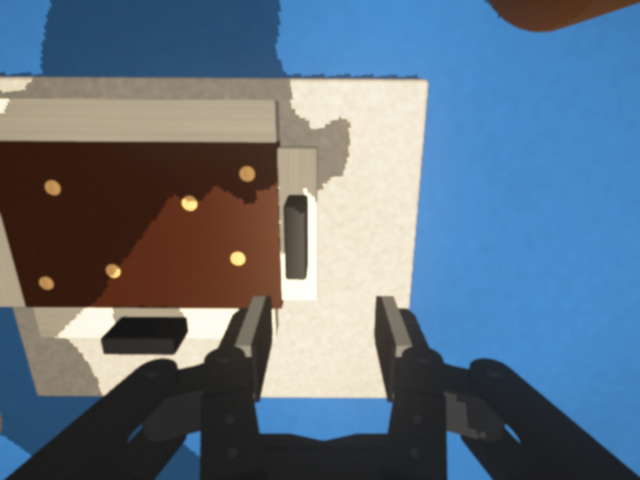

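```bash
python3 - <<'E'
from edge import *
d=np.radians
plan([(.54,.1,.2,d(30),.6,0),(.457,.335,.2,d(80),.6,2)],step=.0495)
E
```

```text
{"offset": [[-0.143, -0.361, -0.14], [-0.286, -0.723, -0.279]], "rotation": [[-0.0001, 0.0, -0.0274], [-0.0001, 0.0001, -0.0548]], "jaw": [0.6, 0.6]}
{"offset": [[-0.013, -0.388, -0.14], [-0.025, -0.776, -0.28]], "rotation": [[-0.0001, 0.0, -0.0274], [-0.0001, 0.0, -0.0548]], "jaw": [0.6, 0.6]}
{"offset": [[0.076, -0.409, 0.0], [0.152, -0.817, 0.0]], "rotation": [[0.0, 0.0, -0.0231], [0.0, 0.0, -0.0463]], "jaw": [0.6, 0.6]}
{"offset": [[0.19, -0.369, 0.0], [0.38, -0.739, 0.0]], "rotation": [[0.0, 0.0, -0.0231], [0.0, 0.0, -0.0463]], "jaw": [0.6, 0.6]}
{"offset": [[0.288, -0.299, 0.0], [0.576, -0.598, 0.0], [0.576, -0.598, 0.0], [0.576, -0.598, 0.0]], "rotation": [[0.0, 0.0, -0.0231], [0.0, 0.0, -0.0463], [0.0, 0.0, -0.0463], [0.0, 0.0, -0.0463]], "jaw": [0.6, 0.6, 0.6, 0.6]}
time 1.5
```

Emit:
{"name": "carry_out", "arguments": {
  "offset": [
    [-0.14, -0.36, -0.14],
    [-0.29, -0.72, -0.28]
  ],
  "rotation": [
    [0, 0, -0.027],
    [0, 0, -0.055]
  ],
  "jaw": [0.6, 0.6]
}}

```text
time_s: 44.18
ee_pos: [0.5557, 0.0243, 0.1724]
orientation: [-3.128, -0.291, 0.001]
ft_force: [1.3, 1.1, -0.5]
finger_gap: 0.051
grasp_force: 0.0
```

Emit:
{"name": "carry_out", "arguments": {
  "offset": [
    [-0.01, -0.39, -0.14],
    [-0.02, -0.78, -0.28]
  ],
  "rotation": [
    [0, 0, -0.027],
    [0, 0, -0.055]
  ],
  "jaw": [0.6, 0.6]
}}

```text
time_s: 44.42
ee_pos: [0.5396, 0.1011, 0.2008]
orientation: [-3.03, -0.825, 0.0]
ft_force: [0.4, 0.0, -0.2]
finger_gap: 0.0516
grasp_force: 0.0
```

Emit:
{"name": "carry_out", "arguments": {
  "offset": [
    [0.08, -0.41, 0],
    [0.15, -0.82, 0]
  ],
  "rotation": [
    [0, 0, -0.023],
    [0, 0, -0.046]
  ],
  "jaw": [0.6, 0.6]
}}

```text
time_s: 44.68
ee_pos: [0.5114, 0.1797, 0.2006]
orientation: [-2.88, -1.252, -0.0]
ft_force: [1.1, -0.6, -0.1]
finger_gap: 0.0512
grasp_force: 0.0
```

Emit:
{"name": "carry_out", "arguments": {
  "offset": [
    [0.19, -0.37, 0],
    [0.38, -0.74, 0]
  ],
  "rotation": [
    [0, 0, -0.023],
    [0, 0, -0.046]
  ],
  "jaw": [0.6, 0.6]
}}

```text
time_s: 44.92
ee_pos: [0.4834, 0.258, 0.2006]
orientation: [-2.67, -1.654, -0.0]
ft_force: [0.2, 0.1, -0.5]
finger_gap: 0.0511
grasp_force: 0.0
```

Emit:
{"name": "carry_out", "arguments": {
  "offset": [
    [0.29, -0.3, 0],
    [0.58, -0.6, 0],
    [0.58, -0.6, 0],
    [0.58, -0.6, 0]
  ],
  "rotation": [
    [0, 0, -0.023],
    [0, 0, -0.046],
    [0, 0, -0.046],
    [0, 0, -0.046]
  ],
  "jaw": [0.6, 0.6, 0.6, 0.6]
}}

```text
time_s: 45.42
ee_pos: [0.4569, 0.3347, 0.2007]
orientation: [-2.411, -2.013, -0.0]
ft_force: [0.2, -1.4, 0.1]
finger_gap: 0.0511
grasp_force: 0.0
```

```bash
cat > dial.py <<'E'
from edge import *
np.set_printoptions(precision=4,suppress=True)
def look(name,c0=None,n='wrist'):
    C=cam(n); im=camera(n); save(im,name)
    m=mark_of('dial_grip',n); 
    for k in m[:2]: print('dial_grip',round(k['confidence'],2),np.round(k['xy']),px2w(k['xy'],.058,C)[0])
    t=mark_of('timer',n)
    for k in t[:2]: print('timer',round(k['confidence'],2),px2w(k['xy'],0,C)[0])
    if c0 is None:
        best=min(m,key=lambda k:-k['confidence']); c0=px2w(best['xy'],.058,C)[0][:2]
    # rectify: world patch at height h, 0.25 mm/px, up=+x world, left=+y
    def patch(h,half=.06,r=.0005):
        g=np.arange(half,-half-1e-9,-r); X,Y=np.meshgrid(c0[0]+g,c0[1]+g,indexing='ij')
        P=w2px(np.c_[X.ravel(),Y.ravel(),np.full(X.size,h)],C).astype(np.float32).reshape(len(g),len(g),2)
        return cv2.remap(im,P[...,0],P[...,1],cv2.INTER_LINEAR)
    return C,im,c0,patch
E
python3 - <<'E'
from dial import *
print(state()['ee_pos'],np.degrees(yaw_now()),state()['joint_pos'])
C,im,c0,patch=look('w13.png')
A=cv2.cvtColor(patch(.036),cv2.COLOR_RGB2GRAY); Bp=cv2.cvtColor(patch(.071),cv2.COLOR_RGB2GRAY)
ch=' .:-=+*#%@'[::-1]
for nm,I in(('top36',A),('grip71',Bp)):
    I=cv2.resize(I,(60,60),interpolation=cv2.INTER_AREA); print(nm)
    for r in I[::2]: print(''.join(ch[min(9,int(v)//26)] for v in r))
E
```

```text
[0.4569 0.3347 0.2007] 79.72025048742726 [-1.0811  0.5095  0.4861  1.8082 -0.2963  0.8964 -0.6399]
dial_grip 0.85 [312. 234.] [0.4443 0.3254 0.058 ]
timer 0.94 [0.443  0.3283 0.    ]
top36
******************************+=============================
******************************+=============================
********************************++==========================
*********************+==--::::::---=========================
****************+=-:-=+=::::::::-+=:::::.-==================
************++=-::::-*%#=:::::::=+-::::.    :===============
**********+=-::::::::-#%*-::::::--:::::.    . .-============
********+=-:-:::::::::+##=:::::::::::::.  .:    :===========
******+==:::=+=:::::::::::--------:::::.         .-=========
*****+==::::::-=::::::-==============--.           -========
****+==::::::::::::-==================--.           -=======
****==::::::::::::=======================-       .. .-======
***+=-:::::::::::=======================++=.   .     :======
***==::=+++=::::-================+**#########*:      .======
***==:::::::::::===========+*###%%######*+=-:::.      -==
[... 2055 characters left out ...]
====-:::     .===============
****=::::::::::::-===============-::::::.  .================
*****+-::::::-:::::----======--:::::-=+-::-=================
*******=:::-+=:::::::::::::::::::::::::-=++=================
*********=-=::::::::--:::::::==:::::::-+****+===============
***********+-:::::::=+:::::::-+-:::-=********++=============
**************+=-:::=-::::::::--=+*************++===========
********************++++++++*********************+==========
**************************************************+=========
**************************************************##*+++====
**************************************************#%%%%%%%##
**************************************************++*#%%%%%%
```

```bash
python3 - <<'E'
from dial import *
C=cam('wrist'); im=camera('wrist')
g=cv2.cvtColor(im,cv2.COLOR_RGB2GRAY)
for l in('dial','dial_grip','timer'):
    for m in outline_of(l,'wrist')[:1]: print(l,m['confidence'],m['box'],m['pixels'].sum())
# dark blob near dial
u,v=w2px([.4443,.33,.065],C)[0]; 
dark=(g<70).astype(np.uint8); yy,xx=np.mgrid[:480,:640]; dark[(xx-u)**2+(yy-v)**2>50**2]=0
n,lab,st,ce=cv2.connectedComponentsWithStats(dark)
k=1+np.argmax(st[1:,4]); print(st[k],ce[k])
M=lab==k
r=fitbox(M,[(46,12,0,26)],.045,C,np.radians(106)); print(r,np.degrees(r[2]))
# timer body: white+disc blob fit circle at top plane via hull of non-blue
hsv=cv2.cvtColor(im,cv2.COLOR_RGB2HSV); w=((hsv[...,1]<110)).astype(np.uint8); w[(xx-u)**2+(yy-v)**2>130**2]=0
w=cv2.morphologyEx(w,cv2.MORPH_OPEN,np.ones((5,5)))
n,lab,st,ce=cv2.connectedComponentsWithStats(w); k=lab[int(v)-45,int(u)+30] or 1+np.argmax(st[1:,4]); print(st[k])
# steel disc / timer top: print ring brightness angle of marks about candidate centre
def refine(c):
    a=np.radians(np.arange(0,360,1)); best=[]
    prof=[]
    for rad in (.036,.039,.042):
        P=w2px(np.c_[c[0]+rad*np.cos(a),c[1]+rad*np.sin(a),np.full(360,.036)],C).astype(np.float32)
        prof.append(cv2.remap(g,P[None,:,0],P[None,:,1],cv2.INTER_LINEAR)[0])
    return np.min(prof,0)
for c in((.4435,.3294),(.4445,.331)):
    p=refine(c).astype(float); p=p-cv2.blur(p[None],(25,1))[0]; d=-p
    pk=[i for i in range(360) if d[i]>25 and d[i]==max(d[(i+np.arange(-8,9))%360])]; print(c,pk)
    a=np.radians(np.arange(360)); print('phase mod30',np.degrees(np.angle((np.maximum(d,0)*np.exp(12j*a)).sum()))/12)
E
```

```text
dial 0.7 [347.4, 303.7, 612.6, 478.9] 19597
dial_grip 0.7 [278.3, 196.6, 342.0, 266.7] 3618
timer 0.97 [256.1, 161.2, 370.4, 281.0] 10790
[291 203  37  55 828] [307.7283 227.3188]
(np.float64(0.44400178561094733), np.float64(0.32521535253160017), np.float64(-1.3491565694144283), np.float64(0.6244566244566244)) -77.30097732979563
[  251   158   121   121 11351]
(0.4435, 0.3294) [15, 46, 78, 110, 142, 173, 203, 232, 269, 283, 316, 345]
phase mod30 -11.204311603593373
(0.4445, 0.331) [13, 45, 46, 79, 113, 145, 176, 205, 233, 267, 282, 314, 342]
phase mod30 -11.176264619673567
```

```bash
python3 - <<'E'
from dial import *
from scipy.optimize import minimize
C=cam('wrist'); g=cv2.cvtColor(cv2.imread('pics/w13.png'),cv2.COLOR_BGR2GRAY)
g=g.astype(np.float32)
def score(v):
    s=0
    for k in range(12):
        a=np.radians(v[2]+30*k)
        for rad in np.arange(.036,.0431,.001):
            P=[(v[0]+rad*np.cos(a+o)*1, v[1]+rad*np.sin(a+o),.036) for o in(0,np.radians(8),-np.radians(8))]
            q=w2px(P,C).astype(np.float32); f=cv2.remap(g,q[None,:,0],q[None,:,1],cv2.INTER_LINEAR)[0]
            s+=np.clip(f[0]-(f[1]+f[2])/2,-80,20)
    return s
best=min(((score((x,y,t)),x,y,t) for x in np.arange(.438,.4501,.002) for y in np.arange(.322,.3321,.002) for t in np.arange(11,23,1.5)))
r=minimize(lambda v:score((best[1]+v[0]/1e3,best[2]+v[1]/1e3,best[3]+v[2])),[0,0,0],method='Nelder-Mead',options=dict(initial_simplex=[[0,0,0],[1,0,0],[0,1,0],[0,0,1]],maxiter=80))
x,y,t=best[1]+r.x[0]/1e3,best[2]+r.x[1]/1e3,best[3]+r.x[2]; print(best,r.fun,x,y,t)
d=np.radians
plan([(x,y,.11,d(t+90),.5,1),(x,y,.052,d(t+90),.5,1,.03),(x,y,.052,d(t+90),0,5)])
E
```

```text
(np.float32(-6070.055), np.float64(0.444), np.float64(0.326), np.float64(20.0)) -6535.552734375 0.4440356324478837 0.32641205781543736 19.39698256307403
{"offset": [[-0.036, -0.038, 0.304], [-0.072, -0.075, 0.608], [-0.108, -0.113, 0.912], [-0.108, -0.113, 0.912]], "rotation": [[0.0, -0.0001, -0.0274], [0.0, -0.0001, -0.0549], [0.0001, -0.0002, -0.0823], [0.0001, -0.0002, -0.0823]], "jaw": [0.5, 0.5, 0.5, 0.5]}
{"offset": [[0.0, 0.0, 0.29], [0.0, 0.0, 0.58], [0.0, 0.0, 0.58], [0.0, 0.0, 0.58], [0.0, 0.0, 0.58], [0.0, 0.0, 0.58], [0.0, 0.0, 0.58], [0.0, 0.0, 0.58]], "rotation": [[-0.0001, 0.0, 0.0], [-0.0001, 0.0, 0.0], [-0.0001, 0.0, 0.0], [-0.0001, 0.0, 0.0], [-0.0001, 0.0, 0.0], [-0.0001, 0.0, 0.0], [-0.0001, 0.0, 0.0], [-0.0001, 0.0, 0.0]], "jaw": [0.5, 0.5, 0.5, 0, 0, 0, 0, 0]}
time 1.5
```

Emit:
{"name": "carry_out", "arguments": {
  "offset": [
    [-0.04, -0.04, 0.3],
    [-0.07, -0.075, 0.6],
    [-0.11, -0.115, 0.91],
    [-0.11, -0.115, 0.91]
  ],
  "rotation": [
    [0, 0, -0.027],
    [0, 0, -0.055],
    [0, 0, -0.082],
    [0, 0, -0.082]
  ],
  "jaw": [0.5, 0.5, 0.5, 0.5]
}}

```text
time_s: 46.28
ee_pos: [0.4429, 0.3255, 0.1089]
orientation: [-1.819, -2.56, 0.003]
ft_force: [0.8, -0.3, 0.7]
finger_gap: 0.0425
grasp_force: 0.0
```

Emit:
{"name": "carry_out", "arguments": {
  "offset": [
    [0, 0, 0.29],
    [0, 0, 0.58],
    [0, 0, 0.58],
    [0, 0, 0.58],
    [0, 0, 0.58],
    [0, 0, 0.58],
    [0, 0, 0.58],
    [0, 0, 0.58]
  ],
  "rotation": [
    [0, 0, 0],
    [0, 0, 0],
    [0, 0, 0],
    [0, 0, 0],
    [0, 0, 0],
    [0, 0, 0],
    [0, 0, 0],
    [0, 0, 0]
  ],
  "jaw": [0.5, 0.5, 0.5, 0, 0, 0, 0, 0]
}}

```text
time_s: 47.28
ee_pos: [0.4447, 0.3275, 0.0539]
orientation: [1.818, 2.562, 0.006]
ft_force: [0.1, 0.1, 10.5]
finger_gap: 0.0107
grasp_force: 61.3
```

```bash
python3 - <<'E'
from dial import *
s=state(); print(s['ee_pos'],np.degrees(yaw_now()),s['joint_pos'],s['torque'])
b=np.load('board.npy')
for n in('top','scene'):
    C=cam(n); camera(n)
    for l,bx in(('bar_long',BL),('bar_short',BS)):
        print(n); find(l,n,bx,.015,C,1)
print(tg(b)[:2])
E
```

```text
[0.4447 0.3275 0.0539] 109.27034532858225 [-0.916   0.6807  0.2446  1.9323 -0.2928  0.5585 -0.1385] [-0.0395 -0.1066 -0.0232]
top
bar_long 0.87 xy [0.5243 0.0856] yawdeg 80.2 iou 0.91
top
bar_short 0.57 xy [ 0.5794 -0.0336] yawdeg -9.0 iou 0.93
scene
bar_long 0.66 xy [0.5156 0.0852] yawdeg 75.8 iou 0.67
scene
bar_short 0.75 xy [ 0.5742 -0.0411] yawdeg -0.7 iou 0.7
[array([0.5213, 0.0847, 0.015 ]), array([ 0.5753, -0.0339,  0.015 ])]
```

Emit:
{"name": "carry_out", "arguments": {
  "offset": [
    [0, 0, 0],
    [0, 0, 0],
    [0, 0, 0],
    [0, 0, 0],
    [0, 0, 0],
    [0, 0, 0],
    [0, 0, 0],
    [0, 0, 0],
    [0, 0, 0],
    [0, 0, 0],
    [0, 0, 0],
    [0, 0, 0]
  ],
  "rotation": [
    [0, 0, 0.02],
    [0, 0, 0.04],
    [0, 0, 0.06],
    [0, 0, 0.08],
    [0, 0, 0.1],
    [0, 0, 0.12],
    [0, 0, 0.14],
    [0, 0, 0.16],
    [0, 0, 0.19],
    [0, 0, 0.22],
    [0, 0, 0.25],
    [0, 0, 0.25]
  ],
  "jaw": [0, 0, 0, 0, 0, 0, 0, 0, 0, 0, 0, 0]
}}

```text
time_s: 49.08
ee_pos: [0.4469, 0.3265, 0.054]
orientation: [-3.097, -0.519, -0.011]
ft_force: [13.9, -4.5, 3.0]
finger_gap: 0.0105
grasp_force: 60.5
```

```bash
python3 - <<'E'
from dial import *
s=state(); print(s['ee_pos'],np.degrees(yaw_now()),s['joint_pos'],s['torque'],s['ft_force'],s['finger_gap'])
E
```

```text
[0.4469 0.3265 0.054 ] 19.03153804374723 [-1.1869  0.7879  0.6569  1.9453 -0.7675  0.6686 -1.2824] [-1.3082 -3.1118 -0.0063] [13.8571 -4.5109  3.0275] 0.010474475493293644
```

Emit:
{"name": "carry_out", "arguments": {
  "offset": [
    [0.02, 0, 0],
    [0.02, 0, 0],
    [0.02, 0, 0],
    [0.02, 0, 0],
    [0.02, 0, 0],
    [0.02, 0, 0],
    [0.02, 0, 0],
    [0.02, 0, 0],
    [0.02, 0, 0],
    [0.02, 0, 0],
    [0.02, 0, 0]
  ],
  "rotation": [
    [0, 0, 0.02],
    [0, 0, 0.04],
    [0, 0, 0.06],
    [0, 0, 0.08],
    [0, 0, 0.1],
    [0, 0, 0.12],
    [0, 0, 0.14],
    [0, 0, 0.155],
    [0, 0, 0.166],
    [0, 0, 0.166],
    [0, 0, 0.166]
  ],
  "jaw": [0, 0, 0, 0, 0, 0, 0, 0, 0, 0, 0]
}}

```text
time_s: 50.45
ee_pos: [0.4468, 0.3249, 0.0539]
orientation: [-2.946, 1.09, -0.004]
ft_force: [0.7, -18.7, 16.7]
finger_gap: 0.0102
grasp_force: 62.4
```

```bash
python3 - <<'E'
from dial import *
s=state(); print(s['ee_pos'],np.degrees(yaw_now()),s['joint_pos'],s['torque'],s['ft_force'],s['finger_gap'])
E
```

```text
[0.4468 0.3249 0.0539] -40.605869132243285 [-1.3204  0.911   0.9035  1.9497 -1.0113  0.819  -2.1114] [-4.2563 -0.0918 -0.0052] [  0.7079 -18.73    16.7333] 0.010222218039825252
```

Emit:
{"name": "carry_out", "arguments": {
  "offset": [
    [0, 0, 0],
    [0, 0, 0],
    [0, 0, 0],
    [0, 0, 0],
    [0, 0, -0.3],
    [0, 0, -0.7],
    [0, 0, -1],
    [0, 0, -1]
  ],
  "rotation": [
    [0, 0, 0],
    [0, 0, 0],
    [0, 0, 0],
    [0, 0, 0],
    [0, 0, 0],
    [0, 0, 0],
    [0, 0, 0],
    [0, 0, 0]
  ],
  "jaw": [0.2, 0.4, 0.5, 0.5, 0.5, 0.5, 0.5, 0.5]
}}

```text
time_s: 51.45
ee_pos: [0.4461, 0.3278, 0.1538]
orientation: [-2.945, 1.084, -0.001]
ft_force: [-0.3, -0.6, 0.5]
finger_gap: 0.0428
grasp_force: 0.0
```

Emit:
{"name": "carry_out", "arguments": {
  "offset": [
    [0, 0, -0.3],
    [0, 0, -0.5],
    [0, 0, -0.5]
  ],
  "rotation": [
    [0, 0, 0],
    [0, 0, 0],
    [0, 0, 0]
  ],
  "jaw": [0.5, 0.5, 0.5]
}}

```text
time_s: 51.82
ee_pos: [0.4458, 0.3275, 0.2028]
orientation: [-2.946, 1.085, -0.001]
ft_force: [-0.1, -0.4, -0.3]
finger_gap: 0.0426
grasp_force: 0.0
```

```bash
python3 - <<'E'
from dial import *
print(state()['ee_pos'])
C,im,c0,patch=look('w14.png',np.array([.444,.3264]))
I=cv2.resize(cv2.cvtColor(patch(.071),cv2.COLOR_RGB2GRAY),(60,60),interpolation=cv2.INTER_AREA)
ch=' .:-=+*#%@'[::-1]
for r in I[::2]: print(''.join(ch[min(9,int(v)//26)] for v in r))
C=cam('top'); camera('top')
find('bar_long','top',BL,.015,C,1);find('bar_short','top',BS,.015,C,1)
for m in mark_of('offcut0','top'): print(m['confidence'],px2w(m['xy'],.01,C))
E
```

```text
[0.4458 0.3275 0.2028]
dial_grip 0.59 [327. 216.] [0.4438 0.3251 0.058 ]
timer 0.84 [0.4445 0.3249 0.    ]
###############*+********************++++++++++++++++==+++++
##############**++++***********************++=====++++++++++
############****+++++********++======++++****++=========++++
###########****++++****+=---::::::::=:   .-=+**++========+==
##########*****++***=:-:-+#*-::::::-=        :=+*+==========
######***********+:   .::-*#+-::::...          .-++=========
#####**********+:      .::=#*=:::           ..   .==========
#####*********=   ::     ...---=----:.             :========
#*##*********=          .:.:-=-. :-=--::.           :=======
##**********=          ..      .-===++=. :.          :======
##**********.                 :-==+*###+. ..    .::.  -=====
#**********+.::.           .:===+******+.   .         :=====
#**********=.             :-===******+-                =====
***********:            .:-==+*****+=.                 =====
***********:          .:-==+******+.                   =====
***********=          .-=+******+-                ... :=====
***********+. :::
[... 426 characters left out ...]
=======-:    .           .-=================
*********+===================-------========================
********++=================================================+
********+================================================+++
*******++==========================================++==+++++
*******+=======================================++++=++++++++
*******+=====+===============================+++++++++++++++
bar_long 0.69 xy [0.5243 0.0831] yawdeg 79.3 iou 0.85
bar_short 0.52 xy [ 0.5796 -0.0343] yawdeg -9.9 iou 0.92
0.71 [[0.6076 0.3293 0.01  ]]
0.56 [[0.6149 0.2858 0.01  ]]
0.54 [[0.6177 0.3532 0.01  ]]
0.5 [[0.6147 0.3427 0.01  ]]
0.43 [[0.6017 0.3229 0.01  ]]
0.37 [[0.6143 0.3619 0.01  ]]
```

```bash
python3 -c "
from bench import *
print(sign_off())"
```

```text
the job is handed in; nothing more can be done
None
```

I handed the job in at about 52 s: all five trimmings are in the pan, both straightedges lie flush and centred on the slab, and the dial reads 40 minutes. My last camera checks agreed with this, but the hand-in returned no verdict.

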